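Index a dish carrier to the sensor and cover it

ROBOT

A 6-joint arm with a two-finger parallel gripper is mounted at the origin on a cart in front of the work surface, level with it; the furniture and walls round the work are solid. World frame = base frame: x ahead of the robot, y to its left, z up, the work surface at z = 0. Lengths are in m, angles in degrees, forces in N, time in s.
With the tool pointing down it reaches from about 0.375 to 0.9 m from the base axis. Payload 3.1 kg.
Tool frame: the origin (TCP) lies at the very end of the fingers, on their centre line; the grasp point (between the pads) lies 19 mm behind it; z points along the fingers, x is the direction in which the jaws open and shut, and the axes are right-handed (so a half turn about z gives the same grasp; the last joint's range is limited). The gripper opens to 87 mm and grips with 3 to 60 N. Pads are 19 mm wide; open, the fingers measure 117 mm over their backs; the gripper's body (75 mm by 190 mm) begins 51 mm behind the grasp point.
Start: joints at [-75.888, 30.224, 82.088, -0, 67.689, -10.227], TCP at [0.258, -0.569, 0.223] pointing down, gripper open.
Joint ranges: [-176.69, 176.69], [-43.24, 126.21], [12.49, 139.97], [-82, 262], [0, 151.66], [-163.58, 163.58]. Speed limits (degrees/s): [159.86, 159.86, 180, 180, 180, 180].

INTERFACE

Orientations are given as a 3x3 rotation matrix whose columns are the frame's x, y, z axes.
In Python, from rig import bot gives the robot as it stands.
- The arm moves only by the tool arm_command, never from a script. Its argument "plan" is a list of rows, each an object of numbers: "claw": the opening, from 0 (shut) to 1 (fully open); "dx", "dy", "dz": the shift along the tool's x, y, z in cm; "twist": the turn about the tool's z in degrees. A call has 1 to 8 rows; each row is the pose to reach, as a shift and turn from the pose measured when the call began, along the tool's axes at that moment; what a row does not reach only later rows make up. A row lasts 1/12 s, in which the tool goes at most 41.7 mm and 7.16 degrees, less where a joint would pass 70% of its speed; a pose out of reach is approached as far as the arm can. A call with a gripper value outside its range is refused whole. The fingers move at their own pace and stop on an object; the grip force is fixed at half the most. Time passes only in rows, so rows that repeat a pose let the fingers close. It gives the time, the measured TCP pose, the force and the opening at its end, in the units of the state.
- bot.read_state(): the state, without advancing time (a new reading comes with each control period).
- bot.capture(name): name is "scene" or "top" or "wrist"; returns the picture (480x640x3 uint8, red, green, blue); there is no depth.
- bot.calibration(name): a dict with "intrinsics" (3x3 intrinsics, pixels), "rvec" (rotation vector, rad) and "tvec" (3), from world to camera coordinates, as OpenCV has them; the wrist camera has in their place "T_tool_cam" (4x4, takes a point from camera to tool coordinates, whose origin is the TCP and whose axes are the tool frame's). Camera axes: x right, y down, z forward; pixel columns grow to the right and rows downward; lengths in m; the calibration is good to about 2 mm. A picture is of the moment at which its call begins: read the wrist's pose just before it. calibration takes no time and is no camera call.
- bot.hand_in(): hands the job in, once; it reports no verdict.
The state is a dict: "time_s": time; "joint_positions": joint angles; "qvel": joint speeds; "tau": joint torques, N m; "position": TCP position; "tcp_rot": TCP orientation; "force": force on the tool from outside, world axes, zero at the start; "moment": the same for the moment, N m; "opening": opening from 0.0 (shut) to 1.0 (fully open).
Only numpy, scipy, OpenCV 4.12 (cv2) and the standard library are available. Lean on these libraries where they do the work, as an engineer would, in place of code of your own. Each camera call takes 0.05 s, during which the arm holds its last target.

TASK

Push the dish carrier along its rail towards the sensor block until it clicks home in the middle station, opposite that block. Then take the cover plate by its handle and lower it gently onto the carrier so that both dowel pins come up through its holes and it lies flat, and let go with the carrier still clicked home in the middle station. Leave the timer, the vial and the beaker that stand near the rail and the cover where they are.

Things in the scene. Friction and masses are not known exactly. Their poses are not given: they have to be found in the camera images.
- carrier (a joint): travel of the dish carrier along its rail (m): 0 first station, 0.09 middle (goal), 0.18 third; stops at -0.004 and 0.186. Grows along the rail's -y, roughly to the robot's right. Starts between 0 and 0.045. About 2 N of friction; at each station a spring plunger drops into a notch, draws the carrier in from about 3 mm either side and takes about 10 N to push out; elsewhere it stays where left
- carrier_seat (a point): centre of the aluminium carrier, level with the flat tops of its two end blocks, 53 mm above the bench; x across the rail, y along it (against the joint's travel), z up. Carrier 90 (x) by 130 (y); flat end faces at y = +65 and -65, from 23 to 53 mm above the bench, the rail below them is 22 high. A petri dish is fixed between the end blocks, lower than their tops
- pin_a (a point): tip of one of the two steel dowel pins on the carrier's end blocks, at y = +50, x = 0, z = +18 mm from carrier_seat; pins 8 mm thick, 18 high, the upper 8 tapered to a blunt tip of 3 mm
- pin_b (a point): tip of the other, equal pin, at y = -50 mm from carrier_seat
- mid_station (a point): point fixed on the rail where carrier_seat lies when the carrier is home in the middle station; same axes. Below it is centred the fixed rail: a dark base plate 100 (x) by 360 (y) by 8 mm with an aluminium rail and end stops up to 22 high; lines across the base plate mark the stations, 90 mm apart
- sensor (a point): centre of the top of the fixed black sensor block beside the middle station, 45 mm above the bench; block 30 (x) by 40 (y), from 64 to 94 mm off the rail's centre line on its +x side (far from the robot)
- cover: loose aluminium cover plate, 0.18 to 0.33 kg, 90 (x) by 130 (y) by 6 mm, flat on the bench at the start; origin at the centre of its underside, z up. Two 11 mm through-holes at y = +50 and -50 mm, x = 0; its two ends are alike. Seated, the origin is at carrier_seat and the pins stand 12 mm out of the plate
- cover_grip (a point): centre of the cover's black handle bar, 33 mm above the plate's underside, same axes; bar 60 long (y), 14 wide (x), 14 high, on two posts, with 20 mm of free height below it
- kitchen_timer: small white square digital timer lying flat, 62 x 62 x 18, a bystander; origin at the centre of its underside, z up
- vial: small glass vial with a black screw cap, 37 across, 70 high, a bystander; origin at the centre of its underside, z up
- glass_beaker: clear glass beaker, 56 across, 70 high, a bystander; origin at the centre of its underside, z up
Mind the look-alikes: they are no part of the job. Leave any blue look-alike of the cover alone.

How it is judged (in metres and radians):
On the way:
1. the carrier rests within 3 mm of the middle station, the cover still off it (value of joint carrier between 0.087 and 0.093 m and velocity of joint carrier between -0.01 and 0.01 m/s and distance between cover_grip and carrier_seat above 0.1 m), for 0.2 s.
At the end, for the whole second after the job is handed in: the carrier is within 3 mm of the middle station; the cover lies on it with both pins through its holes: within 5 mm of centred, turned no more than 0.08 rad (either way round), tilted no more than 0.04 rad, its handle 33 mm (within 3 mm) above carrier_seat; it is released and at rest (value of joint carrier between 0.087 and 0.093 m and x of cover_grip in the frame of carrier_seat between -0.005 and 0.005 m and y of cover_grip in the frame of carrier_seat between -0.005 and 0.005 m and z of cover_grip in the frame of carrier_seat between 0.03 and 0.036 m and angle between the y axis of cover_grip and the y axis of carrier_seat, either way round below 0.08 rad and angle between the z axis of cover_grip and the z axis of carrier_seat, either way round below 0.04 rad and linear speed of cover below 0.02 m/s); the robot touches nothing.
It fails at once if the cover is dropped: it moves faster than 0.4 m/s within 25 mm of its seat (horizontal distance between cover_grip and carrier_seat below 0.05 m and z of cover_grip in the frame of carrier_seat below 0.058 m and linear speed of cover above 0.4 m/s).
It fails at once if the timer is moved by more than 25 mm or tipped (distance of kitchen_timer from where it was at the start of the episode above 0.025 m or angle between kitchen_timer's own z axis and vertical above 0.4 rad).
It fails at once if the vial is moved by more than 25 mm or tipped (distance of vial from where it was at the start of the episode above 0.025 m or angle between vial's own z axis and vertical above 0.4 rad).
It fails at once if the beaker is moved by more than 25 mm or tipped (distance of glass_beaker from where it was at the start of the episode above 0.025 m or angle between glass_beaker's own z axis and vertical above 0.4 rad).
It also fails if it takes over 72 s, if anything falls off the work surface, if the arm or the gripper's body presses on something with over 40 N, if the wrist force passes 120 N, or if a joint passes its speed limit or range.

## Working session

There is one attempt and no reset: what is moved stays moved. The work goes in short steps, Python scripts to look and compute and a tool call to move; the robot and the scene stay as the last step left them, time stands still between calls to the robot, and variables do not carry over. Pictures are saved under pics/ and viewed, and the job is handed in when it is done.

Besides the shell and the picture viewer there is one more tool, called by a JSON object that holds its "api" and its "payload". arm_command: Moves the arm, as the interface text tells. Its arguments: {"type":"object","properties":{"plan":{"type":"array"}},"required":["plan"]}

```bash
ls; mkdir -p pics; python3 - <<'E'
from rig import bot
import cv2
s=bot.read_state(); print(s)
for n in("scene","top"):
    cv2.imwrite(f"pics/{n}0.png",bot.capture(n)[:,:,::-1]); print(n,bot.calibration(n))
print(bot.calibration("wrist"))
E
```

```text
pics
{'time_s': 0.0, 'joint_positions': array([-7.58869207e+01,  3.02780640e+01,  8.21562601e+01, -1.89796932e-03,
        6.76877981e+01, -1.02258696e+01]), 'qvel': array([ 0.03871968, -0.03952434,  0.05764422, -0.11048488, -0.11558117,
        0.09232933]), 'tau': array([-8.55803501e-04, -4.40048110e+01, -1.76594925e+01,  6.31509768e-02,
        5.82430023e-02, -1.75057876e-04]), 'position': array([ 0.25743623, -0.56872244,  0.22158199]), 'tcp_rot': array([[ 4.12144735e-01, -9.11118223e-01, -5.49441525e-04],
       [-9.11115961e-01, -4.12144954e-01,  2.05962577e-03],
       [-2.10301212e-03, -3.48258972e-04, -9.99997728e-01]]), 'force': array([ 0.24159487, -0.08109537, -0.13046562]), 'moment': array([-0.01635618, -0.04081773, -0.0159277 ]), 'opening': 0.999098760454713}
scene {'intrinsics': array([[624.83975096,   0.        , 310.43553166],
       [  0.        , 624.83975096, 231.88177876],
       [  0.        ,   0.        ,   1.        ]]), 'rvec': array([ 2.13008156, -1.21083211,  0.46459066]), 'tvec': array([-0.4433684 ,  0.26367261,  1.38572194])}
top {'intrinsics': array([[580.79344797,   0.        , 318.56197079],
       [  0.        , 580.79344797, 243.5067585 ],
       [  0.        ,   0.        ,   1.        ]]), 'rvec': array([ 2.14180551, -2.09066448,  0.16656791]), 'tvec': array([-0.2082348 ,  0.49301582,  1.4367973 ])}
{'intrinsics': array([[371.3349318 ,   0.        , 320.90452681],
       [  0.        , 371.3349318 , 239.47046639],
       [  0.        ,   0.        ,   1.        ]]), 'T_tool_cam': array([[ 9.99999616e-01,  5.19231999e-04, -7.05269362e-04,
         2.43692124e-04],
       [-3.16550631e-04,  9.65143814e-01,  2.61719922e-01,
        -7.07377580e-02],
       [ 8.16579720e-04, -2.61719598e-01,  9.65143608e-01,
        -1.62658521e-01],
       [ 0.00000000e+00,  0.00000000e+00,  0.00000000e+00,
         1.00000000e+00]])}
```

View pics/scene0.png

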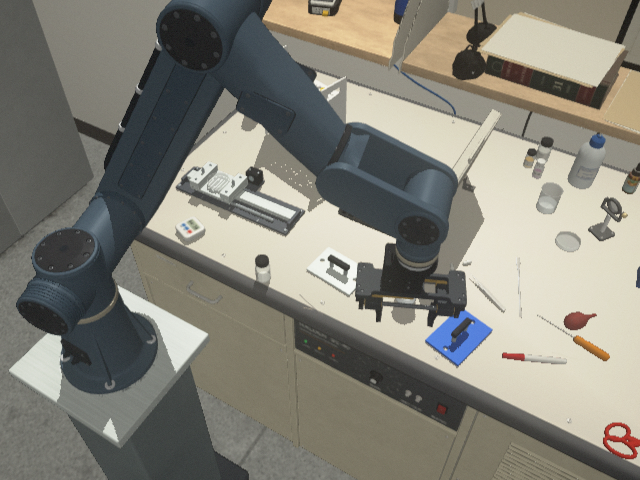

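View pics/top0.png

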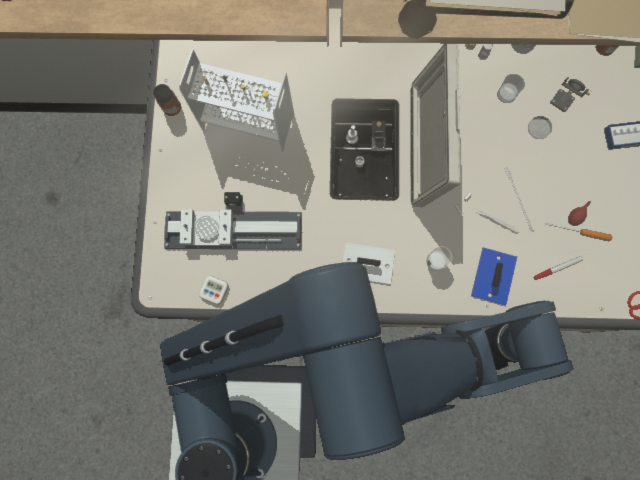

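The top view shows the rail at (233,230) with the carrier at its left (208,227), and the sensor at (233,198). There are two candidates for the cover: the silver plate at (369,263) and the blue look-alike at (495,275). The silver one fits, because the cover is aluminium. I'll enlarge both to confirm.

```bash
cat > h.py <<'E'
import numpy as np,cv2
from rig import bot
def cam(n,st=None):
    c=bot.calibration(n);K=c["intrinsics"]
    if n!="wrist":
        R=cv2.Rodrigues(c["rvec"])[0];t=c["tvec"]
    else:
        T=np.eye(4);T[:3,:3]=st["tcp_rot"];T[:3,3]=st["position"]
        W=np.linalg.inv(T@c["T_tool_cam"]);R=W[:3,:3];t=W[:3,3]
    return K,R,t
def ray(c,uv,z):
    K,R,t=c;o=-R.T@t;d=R.T@np.linalg.inv(K)@np.array([uv[0],uv[1],1.])
    return o+d*(z-o[2])/d[2]
def proj(c,p):
    K,R,t=c;q=K@(R@np.asarray(p,float)+t);return q[:2]/q[2]
E
python3 - <<'E'
import cv2
t=cv2.imread("pics/top0.png")
cv2.imwrite("pics/crop1.png",cv2.resize(t[180:310,150:310],None,fx=5,fy=4.5,interpolation=cv2.INTER_CUBIC)[:600])
cv2.imwrite("pics/crop2.png",cv2.resize(t[225:315,330:530],None,fx=4,fy=4,interpolation=cv2.INTER_CUBIC))
s=cv2.imread("pics/scene0.png")
cv2.imwrite("pics/crop3.png",cv2.resize(s[150:310,170:370],None,fx=3.75,fy=3.75,interpolation=cv2.INTER_CUBIC))
E
```

```text
(no output)
```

View pics/crop1.png

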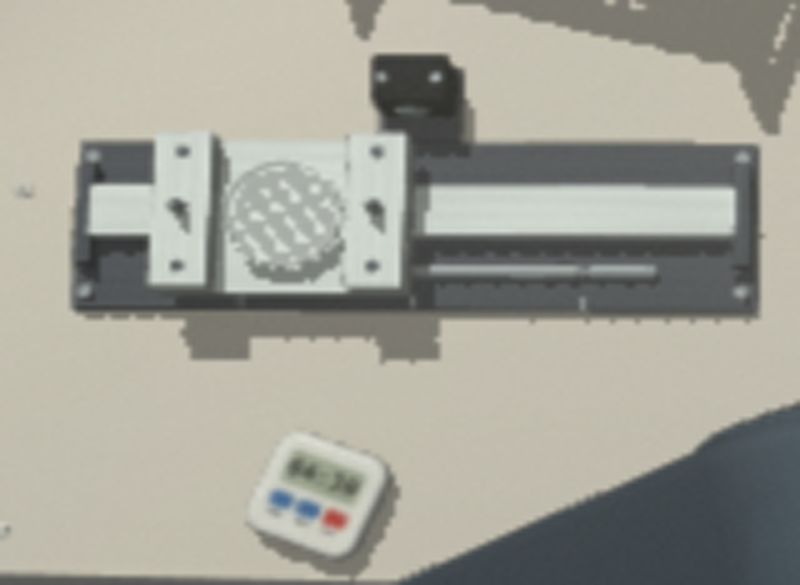

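View pics/crop2.png

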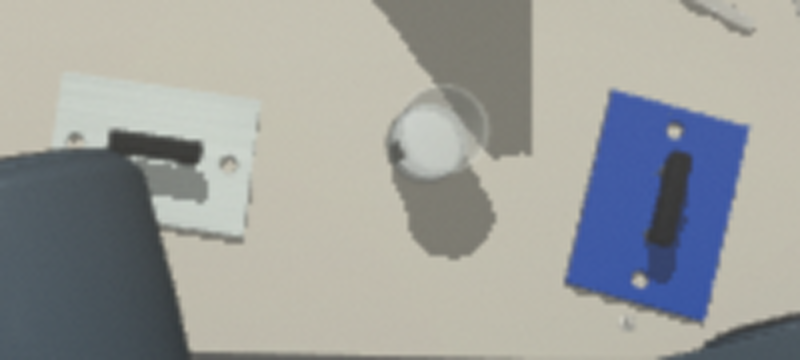

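View pics/crop3.png

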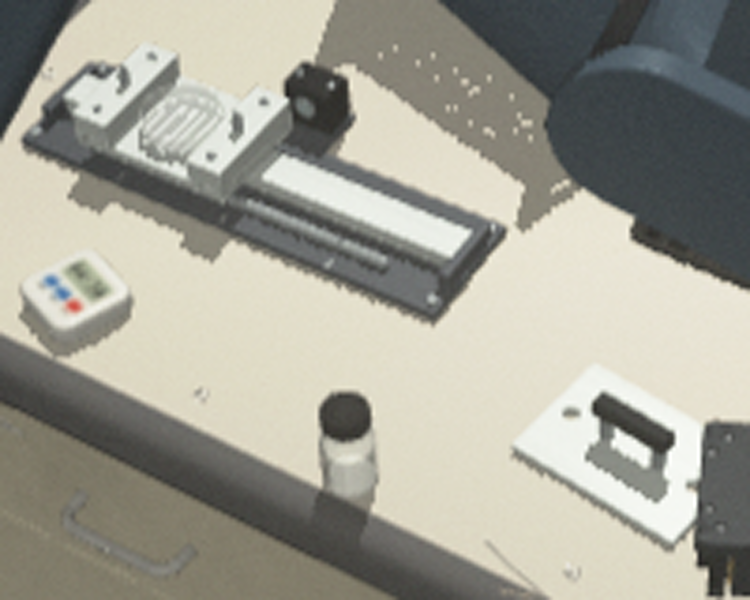

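```bash
python3 - <<'E'
from h import *
c=cam("top")
f=lambda u,v:((u+.5)/5-.5+150,(v+.5)/4.5-.5+180)
g=lambda u,v:((u+.5)/4-.5+330,(v+.5)/4-.5+225)
P=lambda n,uv,z:print(n,np.round(uv,1),np.round(ray(c,uv,z),4))
for uv in[(82,141),(757,146),(757,312),(72,306)]:P("base",f(*uv),.008)
for uv in[(152,133),(408,133),(405,288),(148,285)]:P("carr",f(*uv),.053)
for uv in[(240,300),(412,302),(583,304)]:P("line",f(*uv),.008)
for uv in[(372,57),(448,56)]:P("sens",f(*uv),.045)
for uv in[(75,137),(229,163)]:P("hole",g(*uv),.006)
for uv in[(110,135),(198,152)]:P("bar",g(*uv),.04)
for uv in[(65,73),(260,98),(242,241)]:P("plate",g(*uv),.006)
P("timer",f(318,495),.018)
P("beaker",g(428,142),.0)
s=cam("scene")
k=lambda u,v:((u+.5)/3.75-.5+170,(v+.5)/3.75-.5+150)
print("vialcap",ray(s,k(346,415),.07)); print("timer",ray(s,k(75,290),.018))
for uv in[(571,412),(690,487)]:print("hole",ray(s,k(*uv),.006))
print("barend",ray(s,k(603,397),.04),ray(s,k(672,433),.04))
E
```

```text
base [166.  210.9] [0.5828 0.2111 0.008 ]
base [301.  212.1] [ 0.5874 -0.1469  0.008 ]
base [301.  248.9] [ 0.4888 -0.15    0.008 ]
base [164.  247.6] [0.4843 0.2091 0.008 ]
carr [180.  209.2] [0.5777 0.1618 0.053 ]
carr [231.2 209.2] [0.5805 0.0298 0.053 ]
carr [230.6 243.6] [0.4908 0.0266 0.053 ]
carr [179.2 242.9] [0.4896 0.1577 0.053 ]
line [197.6 246.3] [0.4898 0.1209 0.008 ]
line [232.  246.7] [0.4906 0.0306 0.008 ]
line [266.2 247.2] [ 0.4914 -0.059   0.008 ]
sens [224.  192.3] [0.627  0.0524 0.045 ]
sens [239.2 192.1] [0.6284 0.0129 0.045 ]
hole [348.4 258.9] [ 0.4657 -0.2738  0.006 ]
hole [386.9 265.4] [ 0.451  -0.3735  0.006 ]
bar [357.1 258.4] [ 0.4622 -0.295   0.04  ]
bar [379.1 262.6] [ 0.4526 -0.3507  0.04  ]
plate [345.9 242.9] [ 0.5078 -0.2665  0.006 ]
plate [394.6 249.1] [ 0.4941 -0.3934  0.006 ]
plate [390.1 284.9] [ 0.4006 -0.3821  0.006 ]
timer [213.2 289.6] [0.3763 0.0712 0.018 ]
beaker [436.6 260.1] [ 0.4686 -0.5028  0.    ]
vialcap [ 0.34200942 -0.17951947  0.07      ]
timer [0.37503904 0.07163424 0.018     ]
hole [ 0.46277874 -0.27288284  0.006     ]
hole [ 0.44720689 -0.37064657  0.006     ]
barend [ 0.45938557 -0.29857122  0.04      ] [ 0.45554064 -0.35145277  0.04      ]
```

The crops confirm the silver plate as the cover: it has a black handle and two holes. The carrier is at about joint 0.027 and has about 63 mm left to push towards −y. I'm moving over to the +y side of the carrier with the fingers shut.

{"api": "arm_command", "payload": {"plan": [{"claw":0,"dx":-60,"dy":-57.6,"dz":2,"twist":-66.4},{"claw":0,"dx":-60,"dy":-57.6,"dz":2,"twist":-66.4},{"claw":0,"dx":-60,"dy":-57.6,"dz":2,"twist":-66.4},{"claw":0,"dx":-60,"dy":-57.6,"dz":2,"twist":-66.4},{"claw":0,"dx":-60,"dy":-57.6,"dz":2,"twist":-66.4},{"claw":0,"dx":-60,"dy":-57.6,"dz":2,"twist":-66.4},{"claw":0,"dx":-60,"dy":-57.6,"dz":2,"twist":-66.4},{"claw":0,"dx":-60,"dy":-57.6,"dz":2,"twist":-66.4}]}}

```text
time_s: 0.77
position: [0.3687, -0.2532, 0.2145]
tcp_rot: [[0.99, -0.14, -0.0], [-0.14, -0.99, 0.002], [-0.001, -0.002, -1.0]]
force: [0.9, -0.9, -0.4]
opening: 0.478
```

{"api": "arm_command", "payload": {"plan": [{"claw":0,"dx":9.9,"dy":-48.7,"dz":2,"twist":-8.8},{"claw":0,"dx":9.9,"dy":-48.7,"dz":2,"twist":-8.8},{"claw":0,"dx":9.9,"dy":-48.7,"dz":2,"twist":-8.8},{"claw":0,"dx":9.9,"dy":-48.7,"dz":2,"twist":-8.8},{"claw":0,"dx":9.9,"dy":-48.7,"dz":2,"twist":-8.8},{"claw":0,"dx":9.9,"dy":-48.7,"dz":2,"twist":-8.8},{"claw":0,"dx":9.9,"dy":-48.7,"dz":2,"twist":-8.8},{"claw":0,"dx":9.9,"dy":-48.7,"dz":2,"twist":-8.8}]}}

```text
time_s: 1.43
position: [0.4797, 0.061, 0.2017]
tcp_rot: [[1.0, 0.013, -0.001], [0.013, -1.0, 0.002], [-0.001, -0.002, -1.0]]
force: [1.1, -0.6, -0.3]
opening: 0.006
```

{"api": "arm_command", "payload": {"plan": [{"claw":0,"dx":3.6,"dy":-17.6,"dz":0},{"claw":0,"dx":3.6,"dy":-17.6,"dz":0},{"claw":0,"dx":3.6,"dy":-17.6,"dz":0},{"claw":0,"dx":3.6,"dy":-17.6,"dz":0},{"claw":0,"dx":3.6,"dy":-17.6,"dz":0},{"claw":0,"dx":3.6,"dy":-17.6,"dz":0}]}}

```text
$.plan[0]: bad value
```

```bash
python3 - <<'E'
from h import *
s=bot.read_state();print(s["position"],s["tcp_rot"].round(3),s["time_s"],s["opening"])
im=bot.capture("wrist");cv2.imwrite("pics/w1.png",im[:,:,::-1])
im=bot.capture("top");cv2.imwrite("pics/t1.png",im[:,:,::-1])
E
```

```text
[0.47967909 0.06100444 0.20165842] [[ 1.     0.013 -0.001]
 [ 0.013 -1.     0.002]
 [-0.001 -0.002 -1.   ]] 1.4333 0.005551858192688799
```

View pics/w1.png

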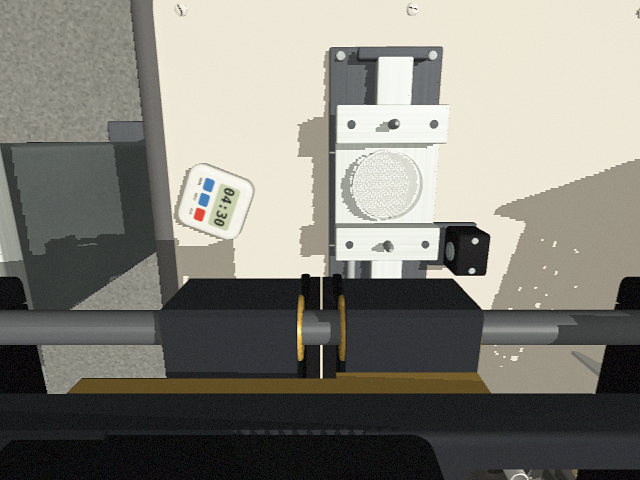

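View pics/t1.png

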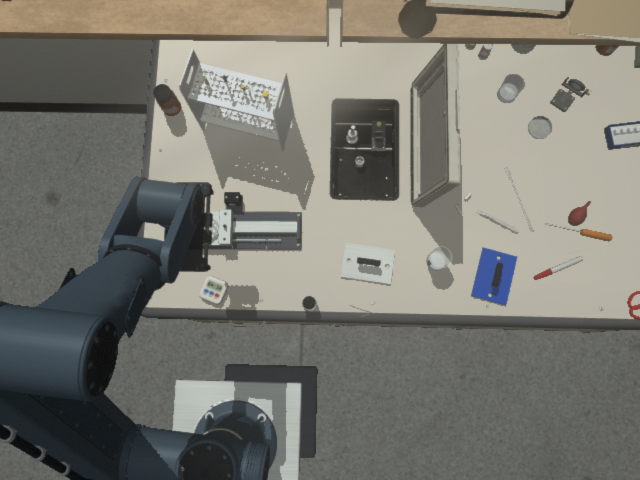

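The wrist view shows both pins, at (393,124) and (388,247), and the clear rail end beyond the carrier. The top view now shows the whole cover at (369,263) and the vial at (309,302).

```bash
python3 - <<'E'
from h import *
s=bot.read_state();c=cam("wrist",s)
for n,uv,z in[("pinA",(394,125),.071),("pinB",(388,247),.071),("blk",(337,105),.053),("blk",(449,105),.053),("blk",(435,262),.053),("blk",(336,260),.053),("base",(331,47),.008),("base",(442,47),.008),("line",(330,152),.008),("sens",(446,227),.045),("sens",(488,227),.045),("sens",(488,275),.045)]:
    print(n,uv,ray(c,uv,z).round(4))
t=cv2.imread("pics/t1.png")
cv2.imwrite("pics/c4.png",cv2.resize(t[230:320,290:450],None,fx=5,fy=5,interpolation=cv2.INTER_CUBIC))
w=cv2.imread("pics/w1.png")
cv2.imwrite("pics/c5.png",cv2.resize(w[30:290,310:510],None,fx=2.3,fy=2.3,interpolation=cv2.INTER_CUBIC))
E
```

```text
pinA (394, 125) [0.5337 0.147  0.071 ]
pinB (388, 247) [0.5356 0.051  0.071 ]
blk (337, 105) [0.4909 0.162  0.053 ]
blk (449, 105) [0.5796 0.1638 0.053 ]
blk (435, 262) [0.5815 0.033  0.053 ]
blk (336, 260) [0.4941 0.0331 0.053 ]
base (331, 47) [0.4859 0.2136 0.008 ]
base (442, 47) [0.5828 0.2156 0.008 ]
line (330, 152) [0.4874 0.1243 0.008 ]
sens (446, 227) [0.5906 0.0631 0.045 ]
sens (488, 227) [0.6277 0.0639 0.045 ]
sens (488, 275) [0.6339 0.019  0.045 ]
```

View pics/c4.png

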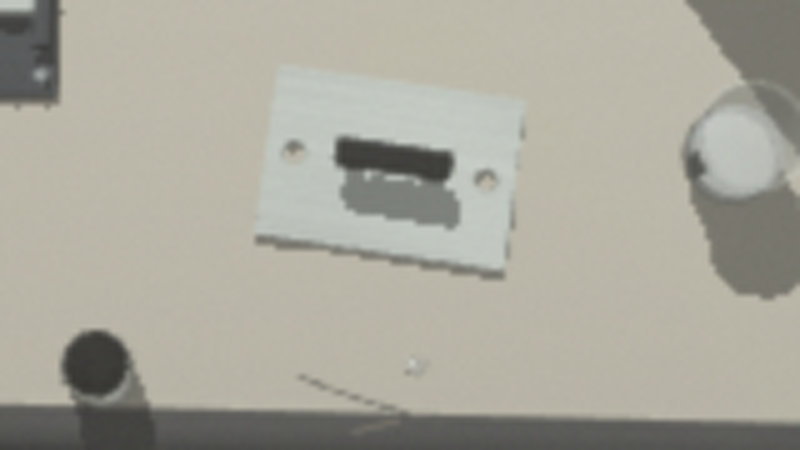

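View pics/c5.png

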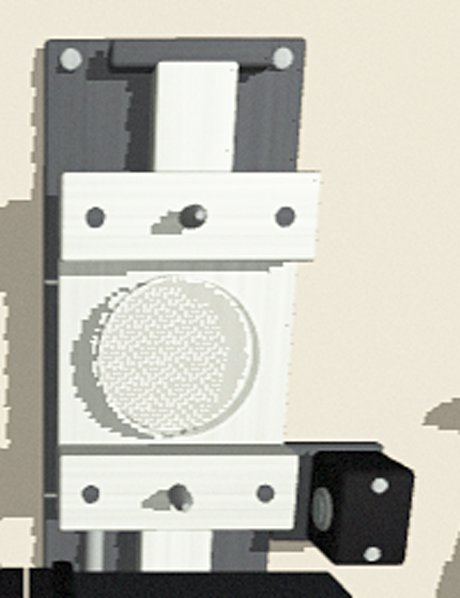

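{"api": "arm_command", "payload": {"plan": [{"claw":0,"dx":5.7,"dy":-14.3,"dz":0,"twist":0},{"claw":0,"dx":5.7,"dy":-14.3,"dz":0,"twist":0},{"claw":0,"dx":5.7,"dy":-14.3,"dz":0,"twist":0},{"claw":0,"dx":5.7,"dy":-14.3,"dz":0,"twist":0},{"claw":0,"dx":5.7,"dy":-14.3,"dz":10,"twist":0},{"claw":0,"dx":5.7,"dy":-14.3,"dz":10,"twist":0},{"claw":0,"dx":5.7,"dy":-14.3,"dz":10,"twist":0},{"claw":0,"dx":5.7,"dy":-14.3,"dz":10,"twist":0}]}}

```text
time_s: 2.2
position: [0.5308, 0.2073, 0.0975]
tcp_rot: [[1.0, 0.021, -0.01], [0.021, -1.0, 0.002], [-0.01, -0.002, -1.0]]
force: [0.7, -0.7, -0.3]
opening: 0.008
```

```bash
python3 - <<'E'
from h import *
im=bot.capture("wrist");cv2.imwrite("pics/w2.png",im[:,:,::-1])
s=bot.read_state();print(s["position"],s["tcp_rot"].round(3),s["time_s"],s["opening"],s["qvel"])
E
```

```text
[0.53289248 0.207616   0.09992514] [[ 1.     0.02  -0.005]
 [ 0.02  -1.     0.003]
 [-0.005 -0.003 -1.   ]] 2.25 0.0033042203827625743 [-0.11536708 -3.35282227 -2.89689575  0.14379907  0.19547751  0.29444112]
```

View pics/w2.png

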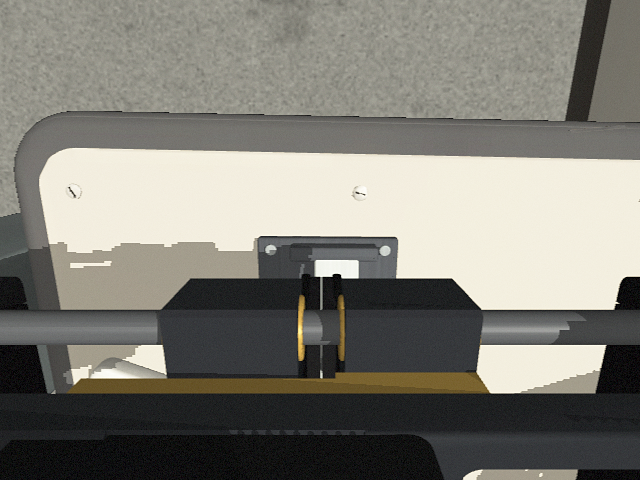

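{"api": "arm_command", "payload": {"plan": [{"claw":0,"dx":0.1,"dy":0.2,"dz":3.5,"twist":0.4},{"claw":0,"dx":0.1,"dy":0.2,"dz":5,"twist":0.4},{"claw":0,"dx":0.1,"dy":0.2,"dz":6.5,"twist":0.4},{"claw":0,"dx":0.1,"dy":0.2,"dz":6.5,"twist":0.4},{"claw":0,"dx":0.1,"dy":0.2,"dz":6.5,"twist":0.4},{"claw":0,"dx":0.1,"dy":0.2,"dz":6.5,"twist":0.4}]}}

```text
time_s: 2.75
position: [0.5352, 0.2057, 0.0368]
tcp_rot: [[1.0, 0.013, -0.002], [0.013, -1.0, 0.003], [-0.002, -0.003, -1.0]]
force: [0.3, 0.4, 0.6]
opening: 0.009
```

{"api": "arm_command", "payload": {"plan": [{"claw":0,"dx":0,"dy":1,"dz":0,"twist":0},{"claw":0,"dx":0,"dy":2,"dz":0,"twist":0},{"claw":0,"dx":0,"dy":2.6,"dz":0,"twist":0},{"claw":0,"dx":0,"dy":2.9,"dz":0,"twist":0},{"claw":0,"dx":0,"dy":3.2,"dz":0,"twist":0},{"claw":0,"dx":0,"dy":3.5,"dz":0,"twist":0},{"claw":0,"dx":0,"dy":3.8,"dz":0,"twist":0},{"claw":0,"dx":0,"dy":3.8,"dz":0,"twist":0}]}}

```text
time_s: 3.42
position: [0.5357, 0.1678, 0.0368]
tcp_rot: [[1.0, 0.013, -0.002], [0.013, -1.0, 0.004], [-0.002, -0.004, -1.0]]
force: [-0.4, 0.2, -0.1]
opening: 0.002
```

{"api": "arm_command", "payload": {"plan": [{"claw":0,"dx":0,"dy":0.4,"dz":0,"twist":0},{"claw":0,"dx":0,"dy":0.8,"dz":0,"twist":0},{"claw":0,"dx":0,"dy":1.2,"dz":0,"twist":0}]}}

```text
time_s: 3.67
position: [0.5359, 0.1573, 0.0368]
tcp_rot: [[1.0, 0.012, -0.001], [0.012, -1.0, 0.006], [-0.001, -0.006, -1.0]]
force: [0.2, 7.7, 1.4]
opening: 0.007
```

```bash
python3 - <<'E'
from h import *
s=bot.read_state();print(s["position"],s["force"].round(1))
for n in("top","scene"):
    t=bot.capture(n)[:,:,::-1]
    t=t[170:270,140:300] if n=="top" else t[140:260,160:320]
    cv2.imwrite(f"pics/{n}3.png",cv2.resize(t,None,fx=5,fy=5,interpolation=cv2.INTER_CUBIC))
s=bot.read_state();print(s["position"],s["force"].round(1))
E
```

```text
[0.53592269 0.15733295 0.03676234] [0.2 7.7 1.4]
[0.53580498 0.15563641 0.03662637] [ 0.7  0.5 -0.8]
```

View pics/top3.png

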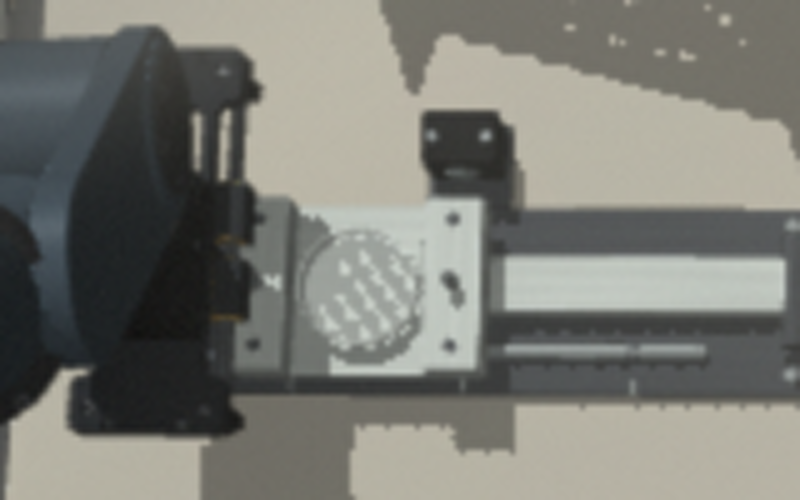

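View pics/scene3.png

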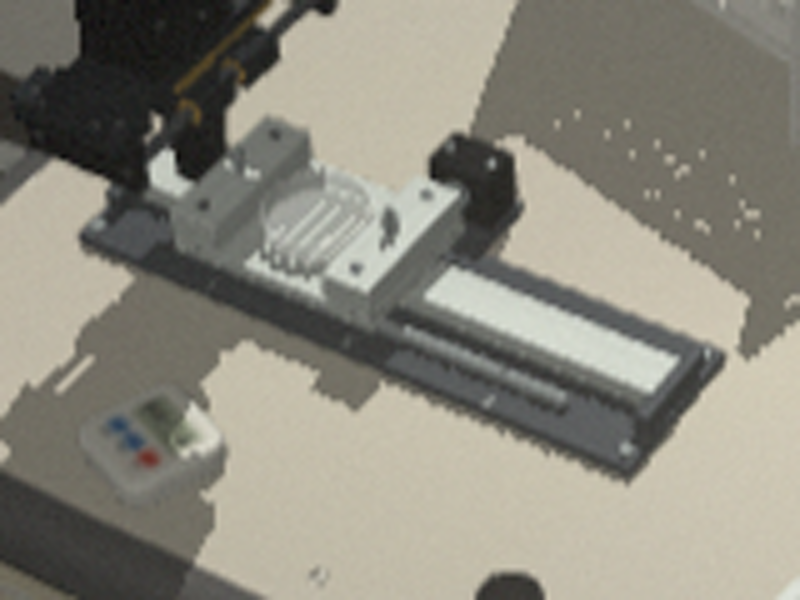

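{"api": "arm_command", "payload": {"plan": [{"claw":0,"dx":0,"dy":0.6,"dz":0,"twist":0},{"claw":0,"dx":0,"dy":1.2,"dz":0,"twist":0},{"claw":0,"dx":0,"dy":1.8,"dz":0,"twist":0},{"claw":0,"dx":0,"dy":2.4,"dz":0,"twist":0},{"claw":0,"dx":0,"dy":3,"dz":0,"twist":0},{"claw":0,"dx":0,"dy":3.4,"dz":0,"twist":0},{"claw":0,"dx":0,"dy":3.7,"dz":0,"twist":0},{"claw":0,"dx":0,"dy":3.7,"dz":0,"twist":0}]}}

```text
time_s: 4.43
position: [0.5363, 0.1183, 0.0365]
tcp_rot: [[1.0, 0.013, -0.002], [0.013, -1.0, 0.003], [-0.002, -0.003, -1.0]]
force: [-0.3, -0.1, -0.5]
opening: 0.006
```

```bash
python3 - <<'E'
from h import *
s=bot.read_state();print(s["position"],s["force"].round(1))
for n in("top",):
    t=bot.capture(n)[:,:,::-1]
    t=t[170:270,140:300]
    cv2.imwrite(f"pics/{n}4.png",cv2.resize(t,None,fx=5,fy=5,interpolation=cv2.INTER_CUBIC))
s=bot.read_state();print(s["position"],s["force"].round(1))
E
```

```text
[0.53628727 0.11826519 0.03653413] [-0.3 -0.1 -0.5]
[0.53620103 0.11809494 0.03643814] [-0.4 -0.4  0.3]
```

View pics/top4.png

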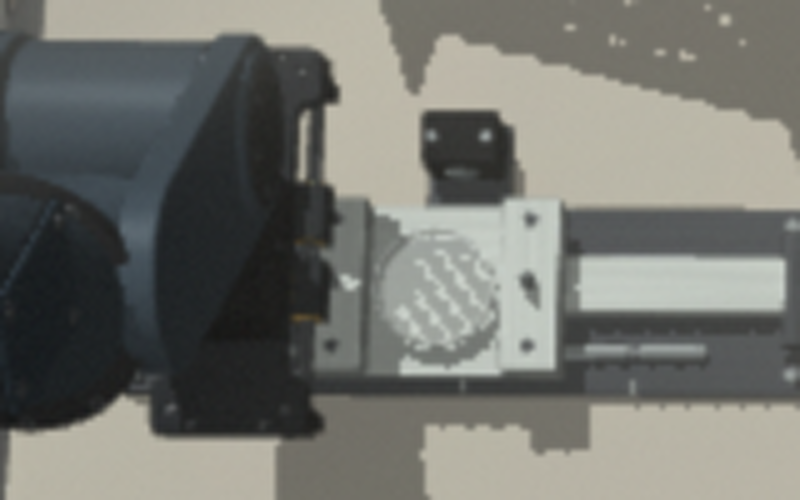

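{"api": "arm_command", "payload": {"plan": [{"claw":0,"dx":0,"dy":0.2,"dz":0,"twist":0},{"claw":0,"dx":0,"dy":0.4,"dz":0,"twist":0},{"claw":0,"dx":0,"dy":0.5,"dz":0,"twist":0},{"claw":0,"dx":0,"dy":0.5,"dz":0,"twist":0}]}}

```text
time_s: 4.82
position: [0.5362, 0.1134, 0.0364]
tcp_rot: [[1.0, 0.013, -0.002], [0.013, -1.0, 0.003], [-0.002, -0.003, -1.0]]
force: [-0.1, 3.6, -0.2]
opening: 0.005
```

```bash
cat > edge.py <<'E'
from h import *
def edge(im,xs=(.515,.56,.575),z=.053,y0=.0,y1=-.08):
    # far (-y) edge of end block: bright -> dark, sub-pixel along rail-direction line
    c=cam("top");g=cv2.cvtColor(im,cv2.COLOR_RGB2GRAY).astype(np.float32);r=[]
    ys=np.linspace(y0,y1,400)
    for x in xs:
        P=np.array([proj(c,(x,y,z)) for y in ys],np.float32)
        v=cv2.remap(g,P[:,0][None],P[:,1][None],cv2.INTER_LINEAR)[0]
        v=np.convolve(np.pad(v,8,'edge'),np.ones(17)/17,'valid');d=np.gradient(v)
        i=d.argmin();r.append(ys[i]-.0127*(x-.536))
    return np.array(r)
E
python3 - <<'E'
from edge import *
s=bot.read_state();print(s["position"],s["force"].round(1))
print(edge(cv2.imread("pics/top0.png")[:,:,::-1],y0=.06,y1=-.0).round(4))
t=bot.capture("top");cv2.imwrite("pics/t5.png",t[:,:,::-1]);print(edge(t).round(4))
E
```

```text
[0.53624384 0.1134152  0.03640821] [-0.1  3.6 -0.2]
[0.0309 0.0302 0.0308]
[-0.0282 -0.0268 -0.0278]
```

{"api": "arm_command", "payload": {"plan": [{"claw":0,"dx":0,"dy":0.15,"dz":0,"twist":0},{"claw":0,"dx":0,"dy":0.3,"dz":0,"twist":0},{"claw":0,"dx":0,"dy":0.3,"dz":0,"twist":0}]}}

```text
time_s: 5.12
position: [0.5362, 0.1098, 0.0363]
tcp_rot: [[1.0, 0.014, -0.002], [0.014, -1.0, 0.002], [-0.002, -0.002, -1.0]]
force: [-0.6, -0.4, -0.6]
opening: 0.005
```

```bash
python3 - <<'E'
from edge import *
s=bot.read_state();print(s["position"],s["force"].round(1))
t=bot.capture("top");print(edge(t).round(4))
E
```

```text
[0.5362095  0.10975331 0.03632695] [-0.6 -0.4 -0.6]
[-0.0308 -0.0318 -0.0312]
```

{"api": "arm_command", "payload": {"plan": [{"claw":0,"dx":0,"dy":0.1,"dz":0,"twist":0},{"claw":0,"dx":0,"dy":0.1,"dz":0,"twist":0},{"claw":0,"dx":0,"dy":0.1,"dz":0,"twist":0}]}}

```text
time_s: 5.42
position: [0.5362, 0.1082, 0.0362]
tcp_rot: [[1.0, 0.014, -0.003], [0.014, -1.0, 0.002], [-0.003, -0.002, -1.0]]
force: [-0.7, 0.0, 0.4]
opening: 0.005
```

```bash
python3 - <<'E'
from edge import *
s=bot.read_state();print(s["position"],s["force"].round(1))
t=bot.capture("top");print(edge(t).round(4))
E
```

```text
[0.53615411 0.10816228 0.03624142] [-0.7  0.   0.4]
[-0.0332 -0.0334 -0.0332]
```

{"api": "arm_command", "payload": {"plan": [{"claw":0,"dx":0,"dy":0.05,"dz":0,"twist":0},{"claw":0,"dx":0,"dy":0.05,"dz":0,"twist":0},{"claw":0,"dx":0,"dy":0.05,"dz":0,"twist":0}]}}

```text
time_s: 5.72
position: [0.5362, 0.1079, 0.0362]
tcp_rot: [[1.0, 0.014, -0.003], [0.014, -1.0, 0.002], [-0.003, -0.002, -1.0]]
force: [-0.1, 0.8, -0.0]
opening: 0.005
```

```bash
python3 - <<'E'
from edge import *
s=bot.read_state();print(s["position"],s["force"].round(1))
t=bot.capture("top");print(edge(t).round(4))
E
```

```text
[0.53617669 0.10787211 0.03623932] [-0.1  0.8 -0. ]
[-0.0332 -0.0336 -0.0332]
```

{"api": "arm_command", "payload": {"plan": [{"claw":0,"dx":0,"dy":0.05,"dz":0,"twist":0},{"claw":0,"dx":0,"dy":0.05,"dz":0,"twist":0},{"claw":0,"dx":0,"dy":0.05,"dz":0,"twist":0}]}}

```text
time_s: 6.02
position: [0.5362, 0.1077, 0.0363]
tcp_rot: [[1.0, 0.014, -0.003], [0.014, -1.0, 0.002], [-0.003, -0.002, -1.0]]
force: [-0.4, 2.8, 0.1]
opening: 0.007
```

```bash
python3 - <<'E'
from edge import *
s=bot.read_state();print(s["position"],s["force"].round(1))
t=bot.capture("top");print(edge(t).round(4))
E
```

```text
[0.53616257 0.10774594 0.03625311] [-0.4  2.8  0.1]
[-0.0332 -0.0342 -0.0338]
```

{"api": "arm_command", "payload": {"plan": [{"claw":0,"dx":0,"dy":0.06,"dz":0,"twist":0},{"claw":0,"dx":0,"dy":0.06,"dz":0,"twist":0},{"claw":0,"dx":0,"dy":0.06,"dz":0,"twist":0}]}}

```text
time_s: 6.32
position: [0.5362, 0.1076, 0.0363]
tcp_rot: [[1.0, 0.014, -0.003], [0.014, -1.0, 0.003], [-0.002, -0.003, -1.0]]
force: [0.7, 5.6, 0.0]
opening: 0.006
```

```bash
python3 - <<'E'
from edge import *
s=bot.read_state();print(s["position"],s["force"].round(1))
t=bot.capture("top");print(edge(t).round(4))
E
```

```text
[0.53616161 0.10755484 0.03627004] [0.7 5.6 0. ]
[-0.0332 -0.0342 -0.0338]
```

The force rose to 5.6 N with no carrier motion, well above the 2 N friction, so the carrier is seated in the notch. I'm backing off and lifting.

{"api": "arm_command", "payload": {"plan": [{"claw":0,"dx":0,"dy":-0.5,"dz":0,"twist":0},{"claw":0,"dx":0,"dy":-2.5,"dz":0,"twist":0},{"claw":0,"dx":0,"dy":-2.5,"dz":0,"twist":0},{"claw":0,"dx":0,"dy":-2.5,"dz":-4,"twist":0},{"claw":0,"dx":0,"dy":-2.5,"dz":-8,"twist":0},{"claw":0,"dx":0,"dy":-2.5,"dz":-12,"twist":0},{"claw":0,"dx":0,"dy":-2.5,"dz":-16,"twist":0},{"claw":0,"dx":0,"dy":-2.5,"dz":-18,"twist":0}]}}

```text
time_s: 7.03
position: [0.5384, 0.1313, 0.2211]
tcp_rot: [[1.0, 0.014, 0.005], [0.014, -1.0, 0.001], [0.005, -0.001, -1.0]]
force: [1.0, 0.2, -0.1]
opening: 0.004
```

{"api": "arm_command", "payload": {"plan": [{"claw":0.5,"dx":0,"dy":19,"dz":0,"twist":0},{"claw":0.5,"dx":0,"dy":19,"dz":0,"twist":0},{"claw":0.5,"dx":0,"dy":19,"dz":0,"twist":0},{"claw":0.5,"dx":0,"dy":19,"dz":0,"twist":0},{"claw":0.5,"dx":0,"dy":19,"dz":0,"twist":0},{"claw":0.5,"dx":0,"dy":19,"dz":0,"twist":0},{"claw":0.5,"dx":0,"dy":19,"dz":0,"twist":0},{"claw":0.5,"dx":0,"dy":19,"dz":0,"twist":0}]}}

```text
time_s: 7.7
position: [0.5404, -0.0586, 0.2206]
tcp_rot: [[1.0, 0.014, 0.004], [0.014, -1.0, 0.002], [0.004, -0.002, -1.0]]
force: [0.3, -0.3, 0.2]
opening: 0.472
```

```bash
python3 - <<'E'
from edge import *
s=bot.read_state();print(s["position"],s["force"].round(1),s["qvel"].round(2),s["time_s"])
np.savez("w6.npz",p=s["position"],r=s["tcp_rot"])
cv2.imwrite("pics/w6.png",bot.capture("wrist")[:,:,::-1])
t=bot.capture("top");cv2.imwrite("pics/t6.png",t[:,:,::-1]);print(edge(t).round(4))
E
```

```text
[ 0.54044357 -0.05856318  0.22061855] [ 0.3 -0.3  0.2] [ 1.71 -0.14  0.33  0.16 -0.06 -0.1 ] 7.7
[-0.0276 -0.021  -0.028 ]
```

View pics/w6.png

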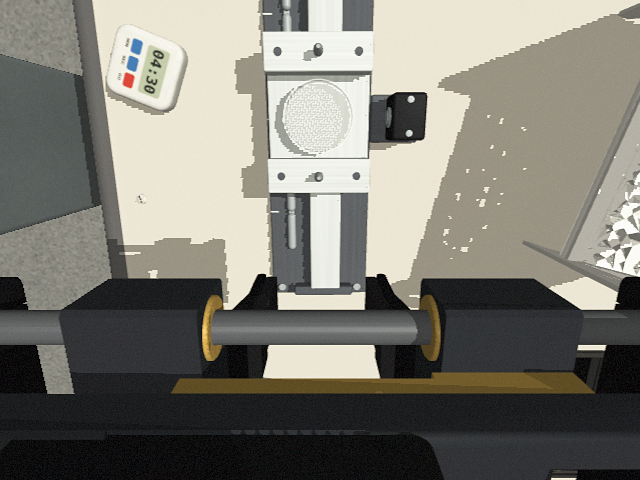

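View pics/t6.png

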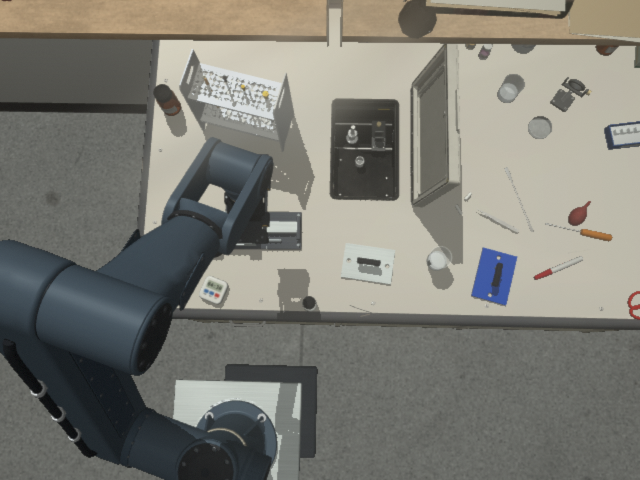

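The wrist view shows the carrier home opposite the sensor, with pins at (319,50) and (319,176) and the sensor at (405,117). Next is the cover.

{"api": "arm_command", "payload": {"plan": [{"claw":0.5,"dx":-10,"dy":35.3,"dz":0,"twist":9.2},{"claw":0.5,"dx":-10,"dy":35.3,"dz":0,"twist":9.2},{"claw":0.5,"dx":-10,"dy":35.3,"dz":0,"twist":9.2},{"claw":0.5,"dx":-10,"dy":35.3,"dz":0,"twist":9.2},{"claw":0.5,"dx":-10,"dy":35.3,"dz":0,"twist":9.2},{"claw":0.5,"dx":-10,"dy":35.3,"dz":0,"twist":9.2},{"claw":0.5,"dx":-10,"dy":35.3,"dz":0,"twist":9.2},{"claw":0.5,"dx":-10,"dy":35.3,"dz":0,"twist":9.2}]}}

```text
time_s: 8.47
position: [0.4546, -0.3809, 0.2198]
tcp_rot: [[0.99, -0.142, 0.004], [-0.142, -0.99, 0.002], [0.003, -0.002, -1.0]]
force: [1.5, -0.6, 0.7]
opening: 0.499
```

```bash
python3 - <<'E'
from h import *
s=bot.read_state();print(s["position"],s["tcp_rot"].round(3),s["time_s"])
E
```

```text
[ 0.45459729 -0.38089576  0.2197993 ] [[ 0.99  -0.142  0.004]
 [-0.142 -0.99   0.002]
 [ 0.003 -0.002 -1.   ]] 8.4667
```

{"api": "arm_command", "payload": {"plan": [{"claw":0.5,"dx":-0.5,"dy":3.3,"dz":0,"twist":0.2},{"claw":0.5,"dx":-0.5,"dy":3.3,"dz":0,"twist":0.2},{"claw":0.5,"dx":-0.5,"dy":3.3,"dz":0,"twist":0.2},{"claw":0.5,"dx":-0.5,"dy":3.3,"dz":0,"twist":0.2}]}}

```text
time_s: 8.8
position: [0.4453, -0.4111, 0.2193]
tcp_rot: [[0.99, -0.144, 0.003], [-0.144, -0.99, 0.004], [0.002, -0.004, -1.0]]
force: [-0.1, -0.0, -0.0]
opening: 0.502
```

```bash
python3 - <<'E'
from h import *
s=bot.read_state();print(s["position"],s["tcp_rot"].round(4),s["qvel"].round(2),s["time_s"])
np.savez("w7.npz",p=s["position"],r=s["tcp_rot"])
w=bot.capture("wrist")[:,:,::-1].copy()
cv2.imwrite("pics/w7.png",w)
E
```

```text
[ 0.44527962 -0.41110238  0.21926849] [[ 0.9896 -0.144   0.0028]
 [-0.144  -0.9896  0.0039]
 [ 0.0022 -0.0042 -1.    ]] [ 1.21 -0.54  0.77 -0.04 -0.07 -0.11] 8.8
```

View pics/w7.png

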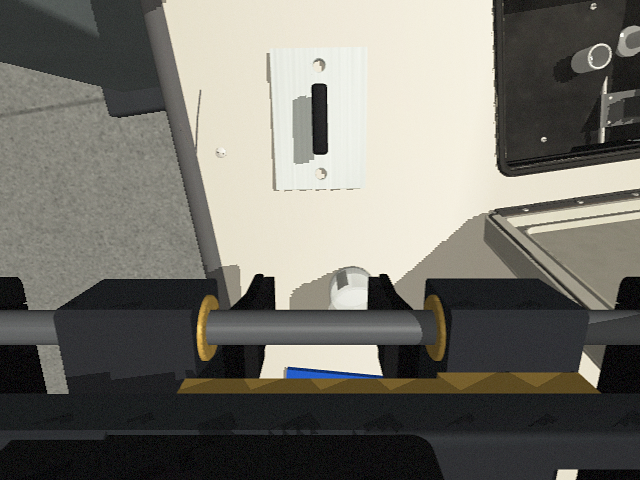

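The cover sits at the middle top of the wrist view, with holes at (319,65) and (321,173) and the bar between them.

```bash
python3 - <<'E'
from h import *
def L(n):
    d=np.load(n);return cam("wrist",dict(position=d["p"],tcp_rot=d["r"]))
w6=cv2.imread("pics/w6.png");w7=cv2.imread("pics/w7.png");t=cv2.imread("pics/t6.png")
a=cv2.resize(w7[40:200,260:380],None,fx=5,fy=5,interpolation=cv2.INTER_CUBIC)
cv2.imwrite("pics/c7.png",cv2.resize(a,None,fx=.75,fy=.75))
a=cv2.resize(w6[20:210,255:385],None,fx=3.1,fy=3.1,interpolation=cv2.INTER_CUBIC);cv2.imwrite("pics/c6.png",a)
# cover plate via bright mask / bar via dark mask
c=L("w7.npz")
g=cv2.cvtColor(w7,cv2.COLOR_BGR2GRAY)
m=((g<50)*255).astype(np.uint8)[70:165,290:350]
cs,_=cv2.findContours(m,0,2);k=max(cs,key=cv2.contourArea)
r=cv2.minAreaRect(k);cc=(r[0][0]+290,r[0][1]+70);print("bar",r,cc,ray(c,cc,.033).round(4),ray(c,cc,.040).round(4))
for uv in[(319,65),(320.7,173.3)]:print("hole",ray(c,uv,.006).round(4))
for uv in[(267.5,47.5),(368,47),(361.5,188),(274.5,189.5)]:print("corner",ray(c,uv,.006).round(4))
c=cam("top")
m=((cv2.cvtColor(t,cv2.COLOR_BGR2GRAY)<60)*255).astype(np.uint8)[245:280,345:395]
cs,_=cv2.findContours(m,0,2);k=max(cs,key=cv2.contourArea);r=cv2.minAreaRect(k);print(r,ray(c,(r[0][0]+345,r[0][1]+245),.038).round(4))
for u,v in[(293,151),(486,180)]:print("tophole",ray(c,((u+.5)/5-.5+290,(v+.5)/5-.5+230),.006).round(4))
c=L("w6.npz")
for uv in[(318.5,47.5),(319,176.5)]:print("pin",ray(c,uv,.071).round(4))
for uv in[(264,32),(375,32.5),(370.5,192),(266.5,191)]:print("ccorner",ray(c,uv,.053).round(4))
E
```

```text
bar ((29.330413818359375, 48.50302505493164), (69.18538665771484, 14.4619779586792), 88.97696685791016) (319.3304138183594, 118.50302505493164) [ 0.4566 -0.3224  0.033 ] [ 0.4565 -0.3228  0.04  ]
hole [ 0.4633 -0.2739  0.006 ]
hole [ 0.4505 -0.3728  0.006 ]
corner [ 0.4185 -0.2524  0.006 ]
corner [ 0.5102 -0.2653  0.006 ]
corner [ 0.4892 -0.3933  0.006 ]
corner [ 0.4019 -0.3821  0.006 ]Traceback (most recent call last):
  File "<stdin>", line 18, in <module>
ValueError: max() iterable argument is empty
```

View pics/c7.png

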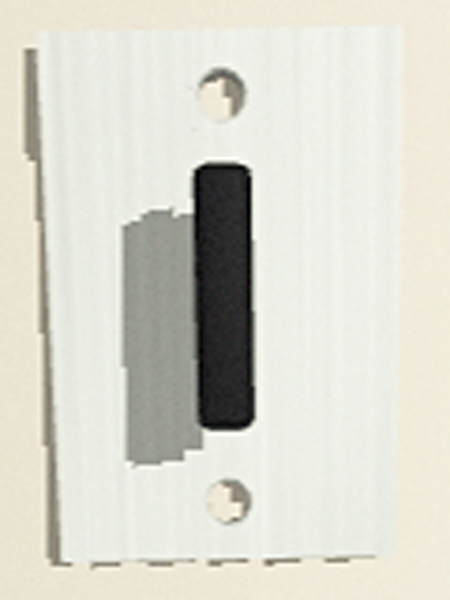

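View pics/c6.png

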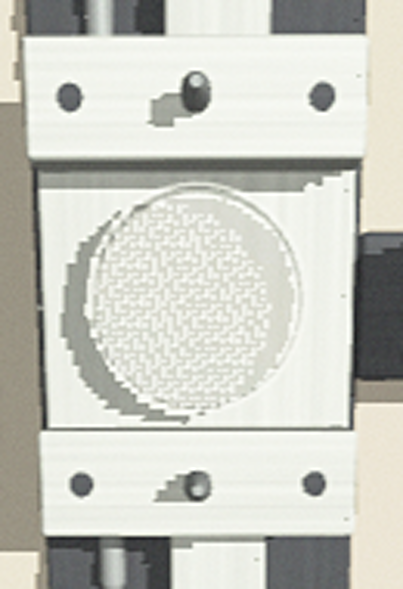

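{"api": "arm_command", "payload": {"plan": [{"claw":0.6,"dx":-0.05,"dy":-8.85,"dz":0,"twist":-0.3},{"claw":0.6,"dx":-0.05,"dy":-8.85,"dz":0,"twist":-0.3},{"claw":0.6,"dx":-0.05,"dy":-8.85,"dz":3,"twist":-0.3},{"claw":0.6,"dx":-0.05,"dy":-8.85,"dz":7,"twist":-0.3},{"claw":0.6,"dx":-0.05,"dy":-8.85,"dz":11,"twist":-0.3},{"claw":0.6,"dx":-0.05,"dy":-8.85,"dz":14,"twist":-0.3},{"claw":0.6,"dx":-0.05,"dy":-8.85,"dz":14,"twist":-0.3},{"claw":0.6,"dx":-0.05,"dy":-8.85,"dz":14,"twist":-0.3}]}}

```text
time_s: 9.52
position: [0.4578, -0.3199, 0.0789]
tcp_rot: [[0.991, -0.135, -0.0], [-0.135, -0.991, 0.007], [-0.001, -0.007, -1.0]]
force: [-0.6, -1.5, 0.2]
opening: 0.601
```

```bash
python3 - <<'E'
from h import *
s=bot.read_state();print(s["position"],s["tcp_rot"].round(4),s["qvel"].round(2),s["time_s"])
w=bot.capture("scene")[:,:,::-1].copy()
cv2.imwrite("pics/s8.png",cv2.resize(w[180:330,230:430],None,fx=4,fy=4))
E
```

```text
[ 0.45779902 -0.31989142  0.07889506] [[ 9.908e-01 -1.354e-01 -1.000e-04]
 [-1.354e-01 -9.908e-01  6.900e-03]
 [-1.000e-03 -6.800e-03 -1.000e+00]] [-0.63 -3.21 -3.05 -0.01  0.08  0.02] 9.5167
```

View pics/s8.png

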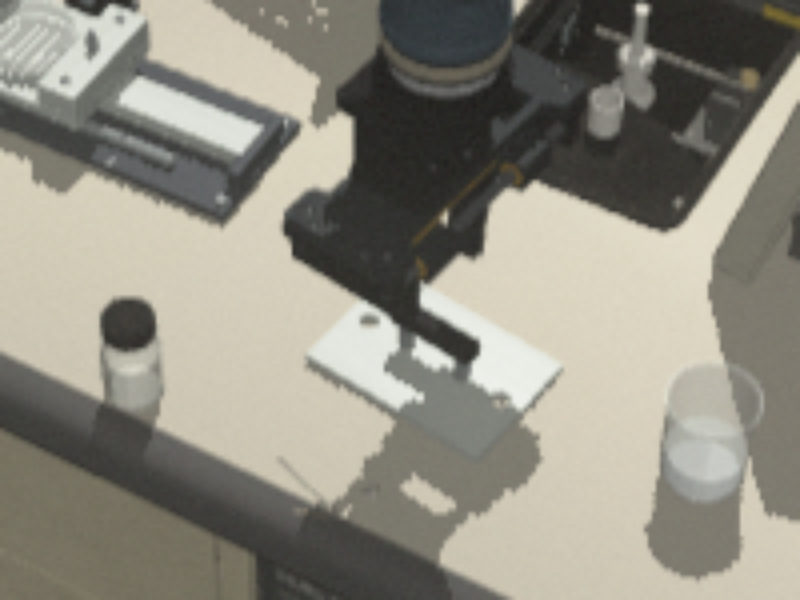

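{"api": "arm_command", "payload": {"plan": [{"claw":0.6,"dx":0,"dy":0.35,"dz":2,"twist":0.2},{"claw":0.6,"dx":0,"dy":0.35,"dz":4,"twist":0.2},{"claw":0.6,"dx":0,"dy":0.35,"dz":5,"twist":0.2},{"claw":0.6,"dx":0,"dy":0.35,"dz":6,"twist":0.2},{"claw":0.6,"dx":0,"dy":0.35,"dz":6.5,"twist":0.2},{"claw":0.6,"dx":0,"dy":0.35,"dz":6.5,"twist":0.2},{"claw":0.6,"dx":0,"dy":0.35,"dz":6.5,"twist":0.2}]}}

```text
time_s: 10.15
position: [0.4589, -0.325, 0.0162]
tcp_rot: [[0.99, -0.139, 0.004], [-0.139, -0.99, 0.003], [0.003, -0.003, -1.0]]
force: [0.7, -0.4, -0.6]
opening: 0.596
```

```bash
python3 - <<'E'
from h import *
w=bot.capture("scene")[:,:,::-1].copy()
s=bot.read_state();print(s["position"],s["tcp_rot"].round(4),s["force"],s["time_s"])
cv2.imwrite("pics/s9.png",cv2.resize(w[180:330,230:430],None,fx=4,fy=4))
E
```

```text
[ 0.45908379 -0.32519832  0.01633187] [[ 0.9902 -0.1393  0.0041]
 [-0.1393 -0.9902  0.0025]
 [ 0.0037 -0.003  -1.    ]] [-0.12469644 -0.15569797 -0.30577807] 10.2
```

View pics/s9.png

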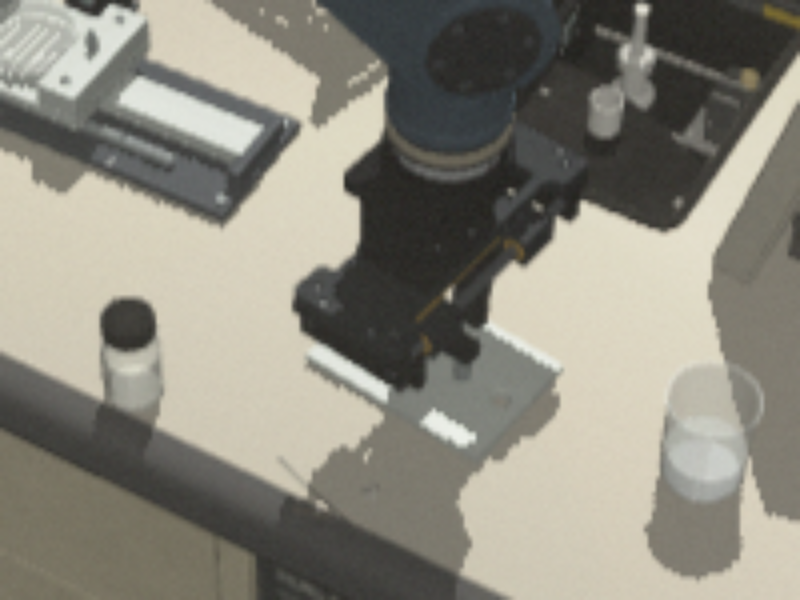

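{"api": "arm_command", "payload": {"plan": [{"claw":0.6,"dx":-0.15,"dy":-0.15,"dz":0.2,"twist":0},{"claw":0.6,"dx":-0.15,"dy":-0.15,"dz":0.2,"twist":0},{"claw":0,"dx":-0.15,"dy":-0.15,"dz":0.2,"twist":0},{"claw":0,"dx":-0.15,"dy":-0.15,"dz":0.2,"twist":0},{"claw":0,"dx":-0.15,"dy":-0.15,"dz":0.2,"twist":0},{"claw":0,"dx":-0.15,"dy":-0.15,"dz":0.2,"twist":0},{"claw":0,"dx":-0.15,"dy":-0.15,"dz":0.2,"twist":0},{"claw":0,"dx":-0.15,"dy":-0.15,"dz":0.2,"twist":0}]}}

```text
time_s: 10.87
position: [0.4578, -0.3235, 0.0143]
tcp_rot: [[0.99, -0.139, 0.004], [-0.139, -0.99, 0.003], [0.004, -0.003, -1.0]]
force: [1.1, -0.3, 0.3]
opening: 0.231
```

```bash
python3 - <<'E'
from h import *
s=bot.read_state();print(s["position"],s["tcp_rot"].round(4),s["force"],s["opening"],s["time_s"])
E
```

```text
[ 0.45779834 -0.32350823  0.01429982] [[ 0.9902 -0.1394  0.0041]
 [-0.1394 -0.9902  0.0025]
 [ 0.0037 -0.0031 -1.    ]] [ 1.08822669 -0.33756745  0.31150039] 0.23055523063021907 10.8667
```

{"api": "arm_command", "payload": {"plan": [{"claw":0,"dx":0,"dy":0,"dz":0,"twist":0},{"claw":0,"dx":0,"dy":0,"dz":0,"twist":0},{"claw":0,"dx":0,"dy":0,"dz":0,"twist":0},{"claw":0,"dx":0,"dy":0,"dz":0,"twist":0},{"claw":0,"dx":0,"dy":0,"dz":0,"twist":0},{"claw":0,"dx":0,"dy":0,"dz":-1,"twist":0},{"claw":0,"dx":0,"dy":0,"dz":-2.5,"twist":0},{"claw":0,"dx":0,"dy":0,"dz":-4,"twist":0}]}}

```text
time_s: 11.53
position: [0.4571, -0.323, 0.0545]
tcp_rot: [[0.99, -0.14, 0.003], [-0.14, -0.99, 0.004], [0.002, -0.004, -1.0]]
force: [-0.5, -0.5, -1.6]
opening: 0.159
```

{"api": "arm_command", "payload": {"plan": [{"claw":0,"dx":0,"dy":0,"dz":-2,"twist":0},{"claw":0,"dx":0,"dy":0,"dz":-4,"twist":0},{"claw":0,"dx":0,"dy":0,"dz":-6,"twist":0},{"claw":0,"dx":0,"dy":0,"dz":-8,"twist":0},{"claw":0,"dx":0,"dy":0,"dz":-10,"twist":0},{"claw":0,"dx":0,"dy":0,"dz":-11.5,"twist":0},{"claw":0,"dx":0,"dy":0,"dz":-11.5,"twist":0},{"claw":0,"dx":0,"dy":0,"dz":-11.5,"twist":0}]}}

```text
time_s: 12.2
position: [0.457, -0.3235, 0.1703]
tcp_rot: [[0.99, -0.14, 0.004], [-0.14, -0.99, 0.003], [0.004, -0.003, -1.0]]
force: [-0.4, 0.4, -2.6]
opening: 0.155
```

```bash
python3 - <<'E'
from h import *
s=bot.read_state();print(s["position"],s["tcp_rot"].round(4),s["force"],s["moment"],s["opening"],s["time_s"])
for n in("wrist","scene"):
    cv2.imwrite(f"pics/{n}10.png",bot.capture(n)[:,:,::-1])
E
```

```text
[ 0.45698752 -0.32354285  0.17025933] [[ 0.9902 -0.1395  0.004 ]
 [-0.1395 -0.9902  0.0028]
 [ 0.0036 -0.0034 -1.    ]] [-0.39823367  0.37209665 -2.59049509] [-0.03804165 -0.12683965 -0.01333252] 0.15473016959900265 12.2
```

View pics/wrist10.png

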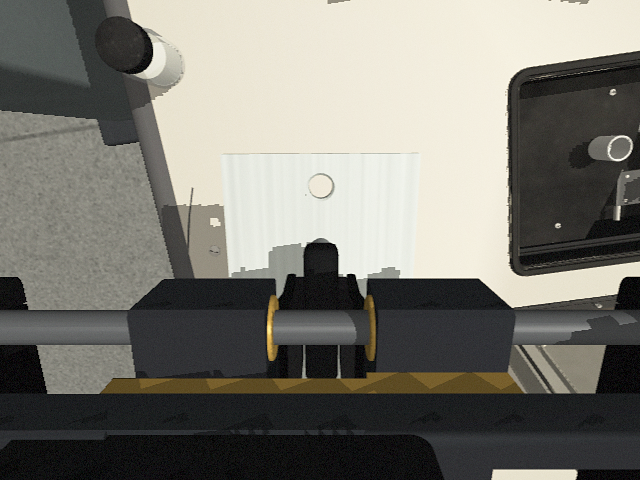

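View pics/scene10.png

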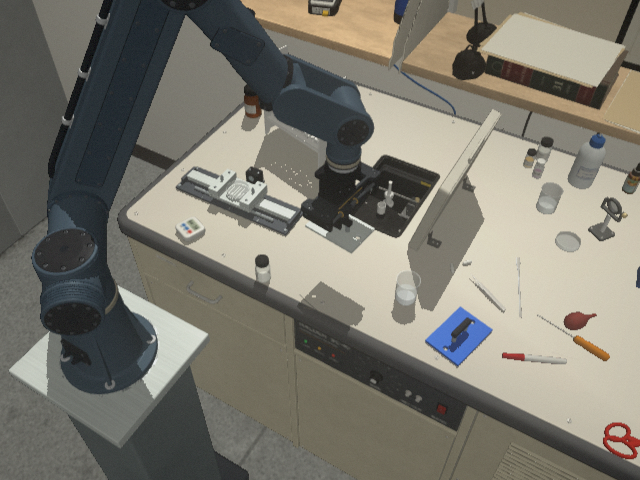

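```bash
python3 - <<'E'
from h import *
w=cv2.imread("pics/wrist10.png")
cv2.imwrite("pics/c10.png",cv2.resize(w[145:280,215:425],None,fx=3.5,fy=3.5,interpolation=cv2.INTER_CUBIC))
ca=bot.calibration("wrist");K=ca["intrinsics"];T=ca["T_tool_cam"]
def tool(uv,z):
    d=T[:3,:3]@np.linalg.inv(K)@np.array([*uv,1.]);o=T[:3,3];return (o+d*(z-o[2])/d[2]).round(4)
for uv in[(320.5,185.5),(221,153),(419,153),(308,186),(333,186),(320,173)]:print(uv,tool(uv,.0083))
print("barend",tool((320,242),.0143-.040),tool((304,242),.0143-.040),tool((338,242),.0143-.040))
# check: same in w7 frame
E
```

```text
(320.5, 185.5) [-0.0007 -0.0503  0.0083]
(221, 153) [-0.0454 -0.0648  0.0083]
(419, 153) [ 0.0435 -0.0648  0.0083]
(308, 186) [-0.0065 -0.0501  0.0083]
(333, 186) [ 0.005  -0.0501  0.0083]
(320, 173) [-0.0009 -0.056   0.0083]
barend [-0.0009 -0.0328 -0.0257] [-0.007  -0.0328 -0.0257] [ 0.006  -0.0328 -0.0257]
```

View pics/c10.png

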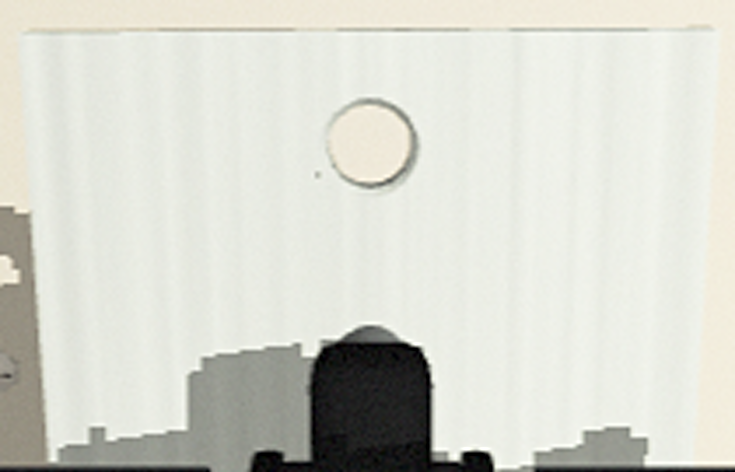

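```bash
python3 - <<'E'
from h import *
d=np.load("w6.npz");c=cam("wrist",dict(position=d["p"],tcp_rot=d["r"]))
f=lambda u,v:((u+.5)/3.1-.5+255,(v+.5)/3.1-.5+20)
for n,uv,z in[("tipA",(198,80),.071),("tipB",(202,482),.071),("hA",(196,110),.053),("hl",(69,97),.053),("hr",(322,96),.053),("hl2",(81,485),.053),("hr2",(314,484),.053),("c",(23,36),.053),("c",(368,35),.053),("c",(350,535),.053),("c",(43,535),.053)]:
    print(n,np.round(f(*uv),1),ray(c,f(*uv),z).round(4))
t=cv2.imread("pics/t6.png")
# new top/scene pictures of carrier now
for n in("top","scene"):
    cv2.imwrite(f"pics/{n}11.png",bot.capture(n)[:,:,::-1])
a=cv2.imread("pics/top11.png");cv2.imwrite("pics/c11.png",cv2.resize(a[180:270,150:310],None,fx=5,fy=5,interpolation=cv2.INTER_CUBIC))
a=cv2.imread("pics/scene11.png");cv2.imwrite("pics/c12.png",cv2.resize(a[150:250,170:310],None,fx=5.5,fy=5.5,interpolation=cv2.INTER_CUBIC))
E
```

```text
tipA [318.5  45.5] [0.5366 0.0815 0.071 ]
tipB [319.8 175.1] [ 0.5389 -0.0165  0.071 ]
hA [317.9  55.1] [0.5361 0.0784 0.053 ]
hl [276.9  51. ] [0.5028 0.081  0.053 ]
hr [358.5  50.6] [0.569  0.0822 0.053 ]
hl2 [280.8 176.1] [ 0.5046 -0.0194  0.053 ]
hr2 [356.  175.8] [ 0.5708 -0.0182  0.053 ]
c [262.1  31.3] [0.4912 0.0952 0.053 ]
c [373.4  31. ] [0.5803 0.0967 0.053 ]
c [367.6 192.2] [ 0.5817 -0.0326  0.053 ]
c [268.5 192.2] [ 0.4935 -0.0338  0.053 ]
```

View pics/c11.png

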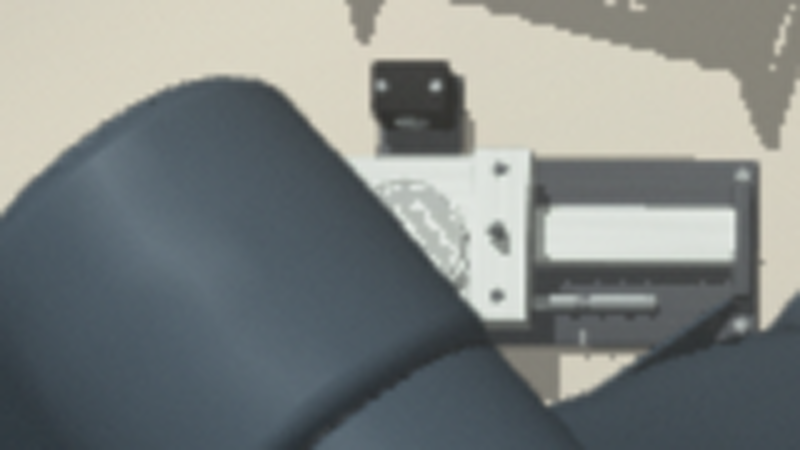

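View pics/c12.png

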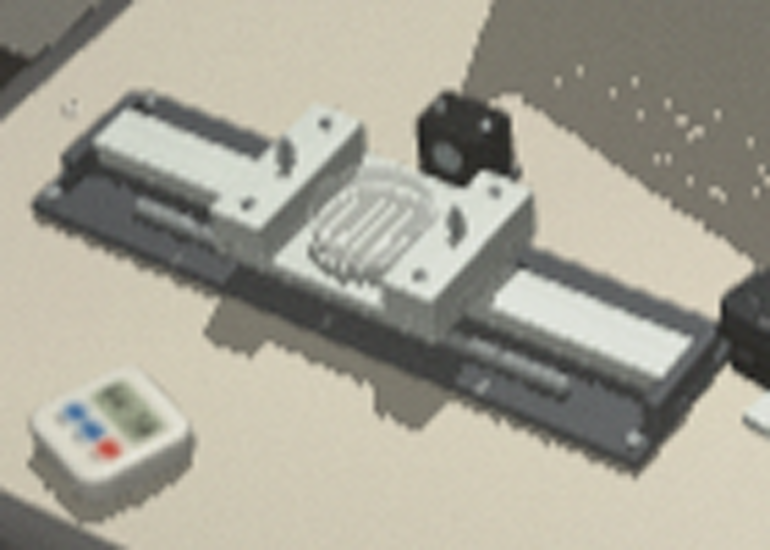

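Pin A's hole is visible in the wrist view at (320,186), so I'll carry the cover above the carrier and fine-align by looking through it.

{"api": "arm_command", "payload": {"plan": [{"claw":0,"dx":0.15,"dy":-1.8,"dz":0,"twist":-1},{"claw":0,"dx":0.4,"dy":-5,"dz":0,"twist":-2},{"claw":0,"dx":0.7,"dy":-8.6,"dz":0,"twist":-3},{"claw":0,"dx":1,"dy":-12.4,"dz":0,"twist":-4},{"claw":0,"dx":1.3,"dy":-16.2,"dz":0,"twist":-5},{"claw":0,"dx":1.6,"dy":-20,"dz":0,"twist":-6},{"claw":0,"dx":1.9,"dy":-23.6,"dz":0,"twist":-7},{"claw":0,"dx":2.2,"dy":-27,"dz":0,"twist":-8}]}}

```text
time_s: 13.07
position: [0.5149, -0.0561, 0.1687]
tcp_rot: [[1.0, 0.001, -0.002], [0.001, -1.0, 0.007], [-0.002, -0.007, -1.0]]
force: [0.5, 0.1, -2.9]
opening: 0.156
```

{"api": "arm_command", "payload": {"plan": [{"claw":0,"dx":1,"dy":-3,"dz":0,"twist":-0.4},{"claw":0,"dx":1.6,"dy":-5.5,"dz":0,"twist":-0.8},{"claw":0,"dx":2.2,"dy":-7.5,"dz":0,"twist":-0.85},{"claw":0,"dx":2.2,"dy":-8.5,"dz":0,"twist":-0.85},{"claw":0,"dx":2.2,"dy":-8.7,"dz":2,"twist":-0.85},{"claw":0,"dx":2.2,"dy":-8.7,"dz":4,"twist":-0.85},{"claw":0,"dx":2.2,"dy":-8.7,"dz":5,"twist":-0.85},{"claw":0,"dx":2.2,"dy":-8.7,"dz":5,"twist":-0.85}]}}

```text
time_s: 13.73
position: [0.5342, 0.0311, 0.1166]
tcp_rot: [[1.0, 0.015, -0.009], [0.015, -1.0, 0.008], [-0.009, -0.008, -1.0]]
force: [-0.6, -0.7, -2.6]
opening: 0.156
```

```bash
cat > look.py <<'E'
from h import *
import sys
def look(n):
    s=bot.read_state();w=bot.capture("wrist")
    print(s["position"].round(4),s["tcp_rot"].round(4).tolist(),s["force"].round(1),s["time_s"])
    cv2.imwrite(f"pics/w{n}.png",w[:,:,::-1])
    cv2.imwrite(f"pics/wc{n}.png",cv2.resize(w[120:280,215:425,::-1],None,fx=3.5,fy=3.5,interpolation=cv2.INTER_CUBIC))
if __name__=="__main__":look(sys.argv[1])
E
python3 look.py 13
```

```text
[0.5342 0.0311 0.1166] [[0.9999, 0.0148, -0.0087], [0.0149, -0.9999, 0.0082], [-0.0086, -0.0084, -0.9999]] [-0.6 -0.7 -2.6] 13.7333
```

View pics/wc13.png

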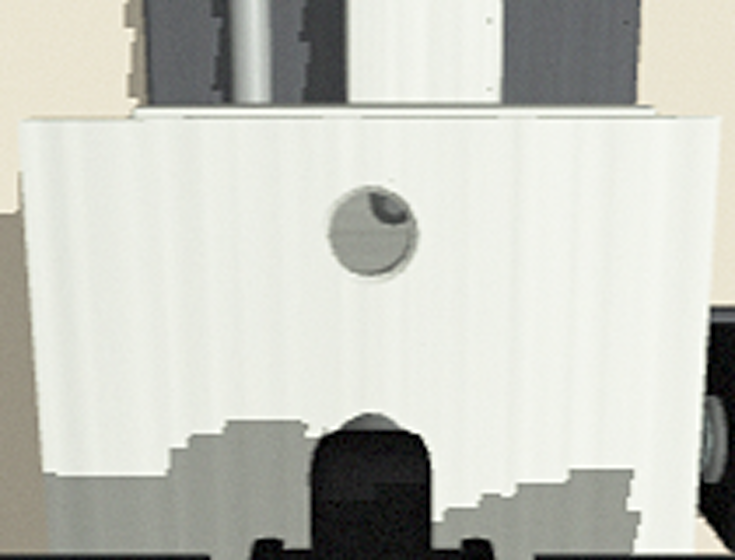

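The pin shows at the upper right of the hole at crop (390,210), so the cover needs to go +x and a little in y. I'm lowering a bit and letting it settle.

{"api": "arm_command", "payload": {"plan": [{"claw":0,"dx":0.2,"dy":0,"dz":0.8,"twist":0},{"claw":0,"dx":0.2,"dy":0,"dz":1.6,"twist":0},{"claw":0,"dx":0.2,"dy":0,"dz":1.8,"twist":0},{"claw":0,"dx":0.2,"dy":0,"dz":1.8,"twist":0},{"claw":0,"dx":0.2,"dy":0,"dz":1.8,"twist":0},{"claw":0,"dx":0.2,"dy":0,"dz":1.8,"twist":0},{"claw":0,"dx":0.2,"dy":0,"dz":1.8,"twist":0}]}}

```text
time_s: 14.37
position: [0.5376, 0.031, 0.1003]
tcp_rot: [[1.0, 0.015, -0.005], [0.015, -1.0, 0.008], [-0.005, -0.008, -1.0]]
force: [-0.4, -0.2, -2.4]
opening: 0.157
```

```bash
python3 look.py 14
```

```text
[0.5376 0.031  0.1003] [[0.9999, 0.0146, -0.005], [0.0147, -0.9999, 0.0077], [-0.0049, -0.0078, -1.0]] [-0.4 -0.2 -2.4] 14.3667
```

View pics/wc14.png

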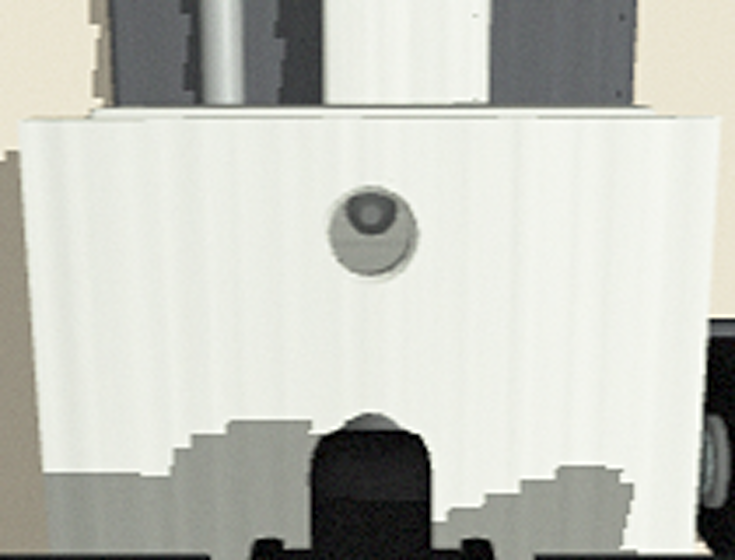

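```bash
cat > tl.py <<'E'
from h import *
ca=bot.calibration("wrist");K=ca["intrinsics"];T=ca["T_tool_cam"]
def tool(uv,z):
    d=T[:3,:3]@np.linalg.inv(K)@np.array([*uv,1.]);o=T[:3,3];return (o+d*(z-o[2])/d[2])
f=lambda u,v:((u+.5)/3.5-.5+215,(v+.5)/3.5-.5+120)
def rel(pin,hole,z):
    p=tool(f(*pin),z-.071);h=tool(f(*hole),.0083);print("pin",p.round(4),"hole",h.round(4),"diff mm",((p-h)[:2]*1e3).round(2))
E
python3 -c "
from tl import *
rel((371,213),(372,232),.1003)"
```

```text
pin [-0.0007 -0.0504  0.0293] hole [-0.0006 -0.0502  0.0083] diff mm [-0.15 -0.23]
```

The pin and hole agree within 0.25 mm. I'm lowering to just above the tip for another check.

{"api": "arm_command", "payload": {"plan": [{"claw":0,"dx":0,"dy":0,"dz":0.5,"twist":0},{"claw":0,"dx":0,"dy":0,"dz":1,"twist":0},{"claw":0,"dx":0,"dy":0,"dz":1.2,"twist":0},{"claw":0,"dx":0,"dy":0,"dz":1.2,"twist":0},{"claw":0,"dx":0,"dy":0,"dz":1.2,"twist":0}]}}

```text
time_s: 14.83
position: [0.5372, 0.0312, 0.0879]
tcp_rot: [[1.0, 0.015, -0.006], [0.015, -1.0, 0.008], [-0.006, -0.008, -1.0]]
force: [0.5, -0.2, -2.0]
opening: 0.156
```

```bash
python3 look.py 15; python3 - <<'E'
from h import *
a=bot.capture("scene")[:,:,::-1];cv2.imwrite("pics/s15.png",cv2.resize(a[140:240,170:310],None,fx=5.5,fy=5.5,interpolation=cv2.INTER_CUBIC))
E
```

```text
[0.5372 0.0312 0.0879] [[0.9999, 0.0147, -0.0059], [0.0147, -0.9999, 0.0079], [-0.0058, -0.008, -1.0]] [ 0.5 -0.2 -2. ] 14.8333
```

View pics/wc15.png

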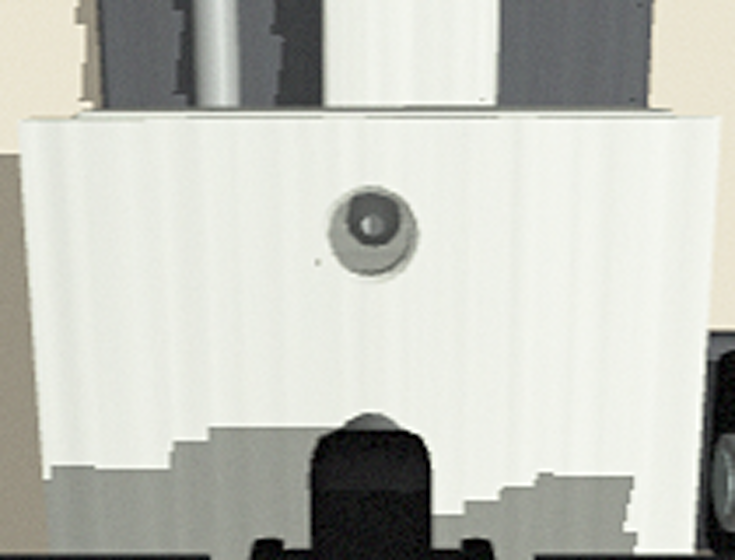

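View pics/s15.png

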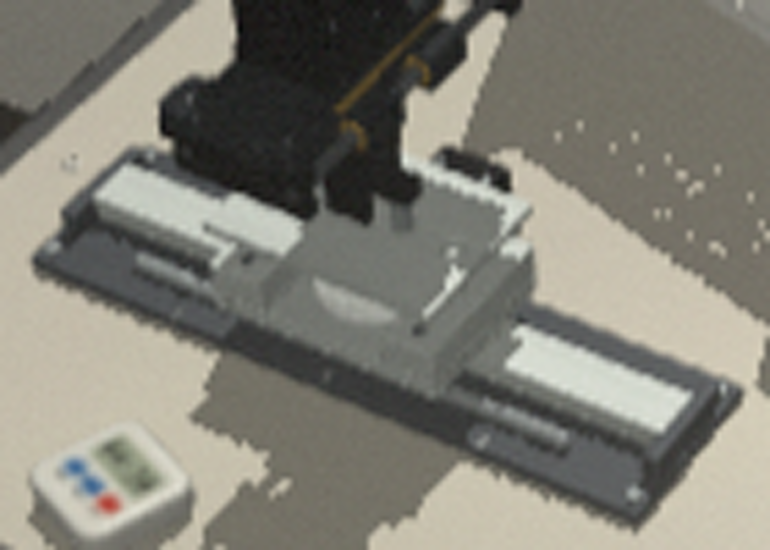

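```bash
python3 -c "
from tl import *
rel((372,223),(372,232),.0879)"
```

```text
pin [-0.0006 -0.0504  0.0169] hole [-0.0006 -0.0502  0.0083] diff mm [-0.   -0.19]
```

{"api": "arm_command", "payload": {"plan": [{"claw":0,"dx":0,"dy":0,"dz":0.3,"twist":0},{"claw":0,"dx":0,"dy":0,"dz":0.6,"twist":0},{"claw":0,"dx":0,"dy":0,"dz":0.9,"twist":0},{"claw":0,"dx":0,"dy":0,"dz":0.9,"twist":0}]}}

```text
time_s: 15.27
position: [0.537, 0.0312, 0.0785]
tcp_rot: [[1.0, 0.015, -0.006], [0.015, -1.0, 0.008], [-0.006, -0.008, -1.0]]
force: [-0.4, -0.1, -2.9]
opening: 0.153
```

```bash
python3 look.py 16
```

```text
[0.537  0.0312 0.0785] [[0.9999, 0.0147, -0.0064], [0.0147, -0.9999, 0.0079], [-0.0063, -0.008, -0.9999]] [-0.4 -0.1 -2.9] 15.2667
```

View pics/wc16.png

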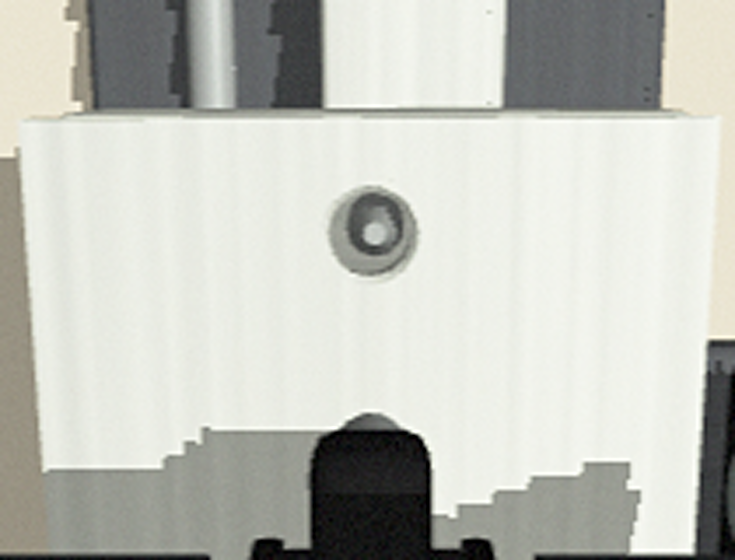

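Both tips are entering the holes with no contact force. I'm continuing slowly.

{"api": "arm_command", "payload": {"plan": [{"claw":0,"dx":0,"dy":0,"dz":0.2,"twist":0},{"claw":0,"dx":0,"dy":0,"dz":0.4,"twist":0},{"claw":0,"dx":0,"dy":0,"dz":0.6,"twist":0},{"claw":0,"dx":0,"dy":0,"dz":0.6,"twist":0}]}}

```text
time_s: 15.65
position: [0.5368, 0.0313, 0.0723]
tcp_rot: [[1.0, 0.015, -0.007], [0.015, -1.0, 0.008], [-0.007, -0.008, -1.0]]
force: [0.3, -0.4, -3.1]
opening: 0.159
```

{"api": "arm_command", "payload": {"plan": [{"claw":0,"dx":0,"dy":0,"dz":0.15,"twist":0},{"claw":0,"dx":0,"dy":0,"dz":0.3,"twist":0},{"claw":0,"dx":0,"dy":0,"dz":0.3,"twist":0},{"claw":0,"dx":0,"dy":0,"dz":0.3,"twist":0}]}}

```text
time_s: 15.98
position: [0.5367, 0.0313, 0.0692]
tcp_rot: [[1.0, 0.015, -0.007], [0.015, -1.0, 0.008], [-0.007, -0.008, -1.0]]
force: [-0.1, 0.4, -2.8]
opening: 0.159
```

{"api": "arm_command", "payload": {"plan": [{"claw":0,"dx":0,"dy":0,"dz":0.1,"twist":0},{"claw":0,"dx":0,"dy":0,"dz":0.15,"twist":0},{"claw":0,"dx":0,"dy":0,"dz":0.2,"twist":0},{"claw":0,"dx":0,"dy":0,"dz":0.2,"twist":0}]}}

```text
time_s: 16.32
position: [0.5367, 0.0314, 0.0675]
tcp_rot: [[1.0, 0.015, -0.007], [0.015, -1.0, 0.008], [-0.007, -0.008, -1.0]]
force: [-1.2, 0.8, 0.1]
opening: 0.159
```

```bash
python3 look.py 17
```

```text
[0.5367 0.0314 0.0675] [[0.9999, 0.0147, -0.007], [0.0148, -0.9999, 0.0081], [-0.0069, -0.0082, -0.9999]] [-1.2  0.8  0.1] 16.3167
```

View pics/wc17.png

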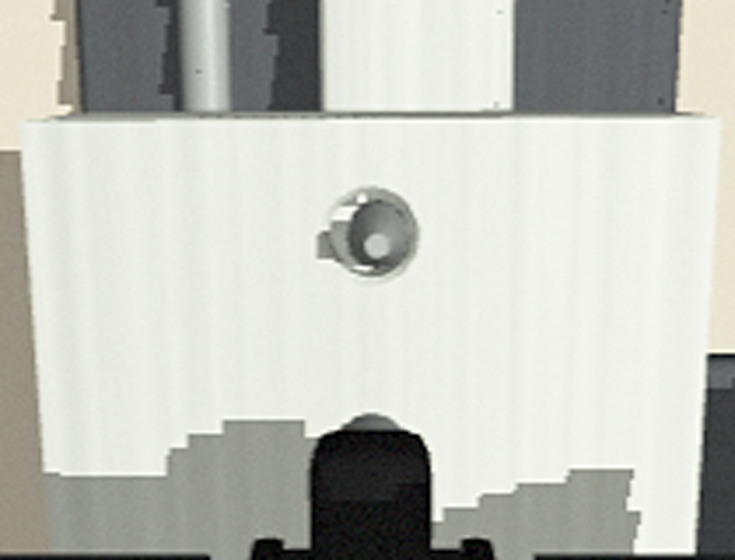

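Contact is at the expected height, with the weight taken up. I'll settle it 0.5 mm further, then release.

{"api": "arm_command", "payload": {"plan": [{"claw":0,"dx":0,"dy":0,"dz":0.05,"twist":0},{"claw":0,"dx":0,"dy":0,"dz":0.05,"twist":0},{"claw":0.3,"dx":0,"dy":0,"dz":0.05,"twist":0},{"claw":0.5,"dx":0,"dy":0,"dz":0.05,"twist":0},{"claw":0.5,"dx":0,"dy":0,"dz":0.05,"twist":0},{"claw":0.5,"dx":0,"dy":0,"dz":0.05,"twist":0},{"claw":0.5,"dx":0,"dy":0,"dz":0.05,"twist":0},{"claw":0.5,"dx":0,"dy":0,"dz":0.05,"twist":0}]}}

```text
time_s: 17.03
position: [0.5368, 0.0314, 0.0669]
tcp_rot: [[1.0, 0.015, -0.007], [0.015, -1.0, 0.008], [-0.007, -0.008, -1.0]]
force: [0.1, -0.0, 0.2]
opening: 0.476
```

```bash
python3 look.py 18
```

```text
[0.5368 0.0314 0.0669] [[0.9999, 0.0147, -0.0069], [0.0147, -0.9999, 0.0081], [-0.0068, -0.0082, -0.9999]] [ 0.1 -0.   0.2] 17.0333
```

View pics/w18.png

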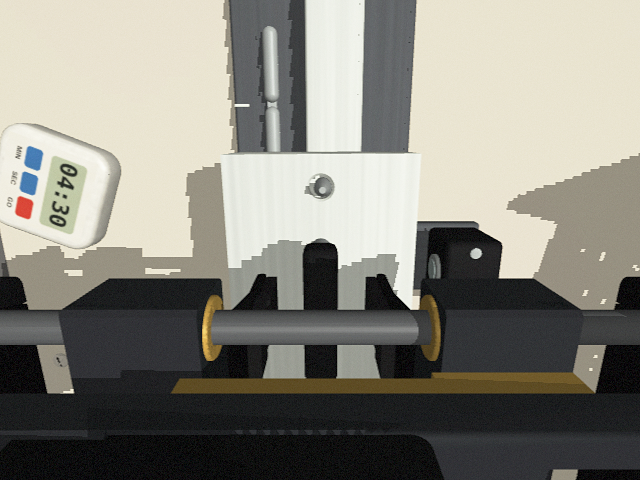

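{"api": "arm_command", "payload": {"plan": [{"claw":0.5,"dx":0,"dy":0,"dz":-1,"twist":0},{"claw":0.5,"dx":0,"dy":0,"dz":-3,"twist":0},{"claw":0.5,"dx":0,"dy":0,"dz":-6,"twist":0},{"claw":0.5,"dx":0,"dy":0,"dz":-9,"twist":0},{"claw":0.5,"dx":0,"dy":0,"dz":-12,"twist":0},{"claw":0.5,"dx":0,"dy":4,"dz":-15,"twist":0},{"claw":0.5,"dx":0,"dy":8,"dz":-15,"twist":0},{"claw":0.5,"dx":0,"dy":9.5,"dz":-15,"twist":0}]}}

```text
time_s: 17.75
position: [0.5413, -0.0683, 0.2199]
tcp_rot: [[1.0, 0.015, 0.001], [0.015, -1.0, 0.004], [0.001, -0.004, -1.0]]
force: [0.5, 0.4, -0.3]
opening: 0.498
```

{"api": "arm_command", "payload": {"plan": [{"claw":0.5,"dx":0,"dy":0,"dz":0,"twist":0},{"claw":0.5,"dx":0,"dy":0,"dz":0,"twist":0},{"claw":0.5,"dx":0,"dy":0,"dz":0,"twist":0}]}}

```text
time_s: 18.0
position: [0.5409, -0.0677, 0.2202]
tcp_rot: [[1.0, 0.014, 0.0], [0.014, -1.0, 0.004], [0.0, -0.004, -1.0]]
force: [0.8, 0.6, 0.5]
opening: 0.495
```

```bash
python3 look.py 19; python3 - <<'E'
from h import *
a=bot.capture("scene")[:,:,::-1];cv2.imwrite("pics/s19.png",a);cv2.imwrite("pics/sc19.png",cv2.resize(a[140:240,170:310],None,fx=5.5,fy=5.5,interpolation=cv2.INTER_CUBIC))
E
```

```text
[ 0.5409 -0.0677  0.2202] [[0.9999, 0.0143, 0.0004], [0.0143, -0.9999, 0.0045], [0.0004, -0.0045, -1.0]] [0.8 0.6 0.5] 18.0
```

View pics/w19.png

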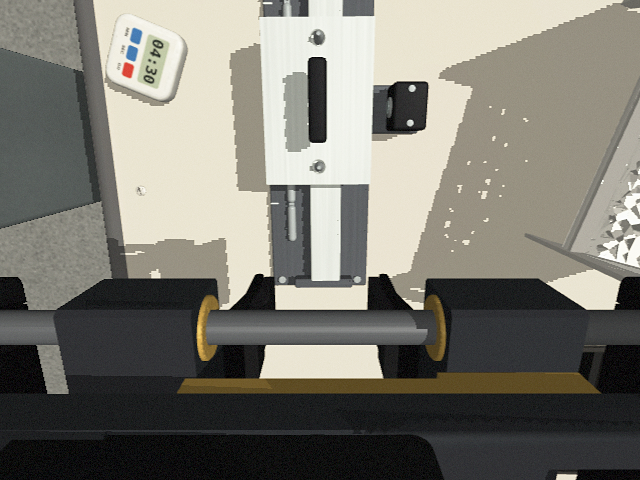

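View pics/sc19.png

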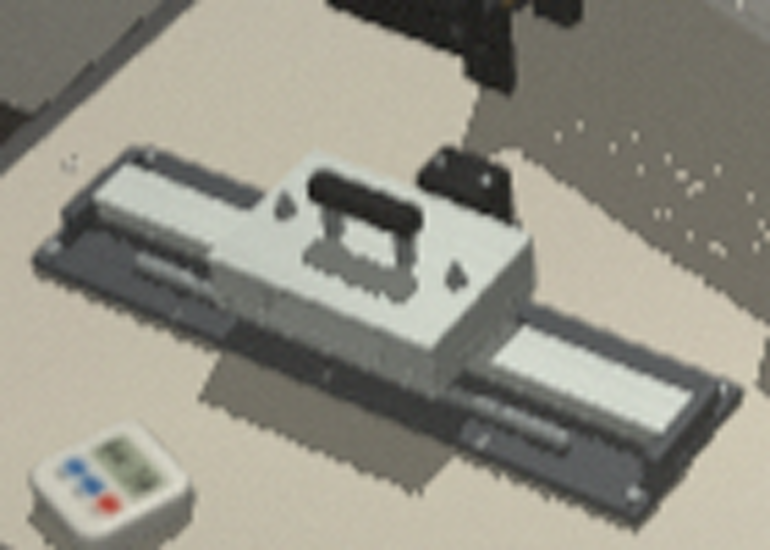

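```bash
python3 - <<'E'
from h import *
s=bot.read_state();c=cam("wrist",s)
a=[ray(c,uv,.059) for uv in[(267,184.5),(369,184.5),(260,16),(375.5,16)]];print(np.round(a,4),np.mean(a,0).round(4))
b=[ray(c,uv,.008) for uv in[(275,285),(367,285)]];print(np.round(b,4))
print("force",s["force"])
bot.hand_in()
E
```

```text
[[ 0.4926 -0.0341  0.059 ]
 [ 0.5811 -0.0326  0.059 ]
 [ 0.4899  0.0964  0.059 ]
 [ 0.5797  0.0978  0.059 ]] [0.5358 0.0319 0.059 ]
[[ 0.4917 -0.1478  0.008 ]
 [ 0.5909 -0.1461  0.008 ]]
force [-0.42579109  0.0922241  -0.51714936]
the job is handed in; nothing more can be done
```

The job is handed in at about 18 s of the 72 s allowed. The carrier is clicked home in the middle station and the cover is seated on it and released. `hand_in` reports no verdict, so this rests on my own checks.

- **Carrier:** I pushed it with the closed fingers until it stopped moving and the force rose to 5.6 N, well above its 2 N friction. I took that as the plunger being in its notch.
- **Cover:** I took the silver plate by its handle, not the blue look-alike. Looking through the hole on the left (+y) end, the pin was centred to about 0.2 mm. I then lowered the plate gently until the carrier took its weight at the expected height.
- **Last checks:**
  - Both pins show through the holes and the plate looks flat.
  - The cover's measured centre, y = 0.032 m, matches the middle-station estimate of 0.031 m within the roughly 2 mm camera accuracy.
  - The gripper is clear above the work, with no contact force beyond noise.
  - The timer looked undisturbed in the final pictures. The vial and beaker were last seen while I was lifting the cover, both standing where they were.
- **Disagreements:** The top and wrist cameras differed by 2–3 mm on where the carrier sits across the rail. The wrist view through the hole settled that. I did not see the pin on the right (−y) end while lowering, only in the pictures afterwards.

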